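# Load and lock an orbital shaker

### The arm

A 6-joint arm with a two-finger parallel gripper is mounted at the origin on the work surface. World frame = base frame: x ahead of the robot, y to its left, z up, the work surface at z = 0. Lengths are in mm, angles in rad, forces in N, time in s.
With the tool pointing down it reaches from about 350 to 850 mm from the base axis. Payload 8.1 kg.
Tool frame: the origin (TCP) lies between the finger pads; the fingertips stand 8 mm ahead of it and the grasp point (between the pads) lies 11 mm behind it; z points along the fingers, y is the line along which they close (so a half turn about z gives the same grasp; the last joint's range is limited). The gripper opens to 85 mm and grips with 20 to 120 N. Pads are 22 mm wide; open, the fingers measure 114 mm over their backs; the gripper's body (76 mm by 85 mm) begins 54 mm behind the grasp point. The pads swing forward as they close: fully open they stand 13 mm farther back than shut.
Start: joints at [1.231, 0.13, 1.488, -0, 1.523, -0.085], TCP at [151.209, 580.639, 239.292] pointing down, gripper open.
Joint ranges: [-2.96, 2.96], [-0.89, 2.26], [0.02, 2.5], [-1.34, 4.48], [0, 2.73], [-2.66, 2.66]. Speed limits (rad/s): [2.39, 2.39, 2.79, 3.14, 3.14, 3.14].

### API

Orientations are given as [roll, pitch, yaw] about the fixed x, y, z axes, in that order (R = Rz(yaw) Ry(pitch) Rx(roll)).
In Python, from bench import env, get_image, camera_params gives the robot as it stands.
- The arm moves only by the tool carry_out, never from a script. Its argument "moves" is a list of rows, each an object with "turn": the turn, a rotation vector about the tool's x, y, z in rad, a list of three; "xyz": the shift along the tool's x, y, z in cm, a list of three; "jaw": the closure, from 0 (fully open) to 1 (shut). In form: [{"turn": [ax, ay, az], "xyz": [x, y, z], "jaw": jaw}, ...]. A call has 1 to 10 rows; each row shifts and turns the commanded pose from where the row before left it, along the tool's axes as they then stand; what a row does not reach is not made up. A row lasts 1/8 s, in which the tool goes at most 62.5 mm and 10.7 degrees, less where a joint would pass 70% of its speed; a pose out of reach is approached as far as the arm can. A call is refused whole if a number of a shift passes 6.25 or a number of a turn 0.188, either way. A call with a gripper value outside its range is refused whole. The fingers move at their own pace and stop on an object; "grip_force" is the grip in N (left out, the last holds). Time passes only in rows, so rows that do not move let the fingers close. It gives the time, the measured TCP pose, the force, the opening and the grip force at its end, in the units of the state.
- env.read_state(): the state, without advancing time (a new reading comes with each control period).
- get_image(name): name is "scene" or "top" or "wrist"; returns the picture (384x512x3 uint8, red, green, blue); there is no depth.
- camera_params(name): a dict with "fx", "fy", "cx", "cy" (pixels), "eye" and "orientation" of the camera in the world; the wrist camera has in their place "tool_from_camera" (4x4, takes a point from camera to tool coordinates, whose origin is the TCP and whose axes are the flange's). Camera axes: x right, y up, looking along -z (the intrinsics and any distortion apply to the point x, -y, -z); pixel columns grow to the right and rows downward; lengths in mm; the calibration is good to about 2 mm. A picture is of the moment at which its call begins: read the wrist's pose just before it. camera_params takes no time and is no camera call.
- env.close_job(): hands the job in; it is judged then, once.
The state is a dict: "time_s": time; "qpos": joint angles; "dq": joint speeds; "effort": joint torques, N m; "tool_pos": TCP position; "ee_rot": TCP orientation; "contact_force": force on the tool from outside, world axes, zero at the start; "moment": the same for the moment, N m; "grip_width": opening from 0.0 (shut) to 1.0 (fully open); "grasp_force": force on a finger pad.
Only numpy, scipy, OpenCV 4.12 (cv2) and the standard library are available. Lean on these libraries where they do the work, as an engineer would, in place of code of your own. Each camera call takes 0.05 s, during which the arm holds its last target. There are 200 camera calls.

### The job

Get the shaker ready to run. Stand every small bottle from the bench upright on the deck between the back bar and the sliding bar, push the sliding bar up until the bottles are held snug against the back bar, and only then turn both wing screws clockwise all the way to their stops. Also stand the vial rack in the side bay with one end plate against the outer left guard, and clip it there with the spring clip from the accessory tray, over end plate and guard together; leave the beaker, the tip box and the big amber bottle where they are.

Things in the scene. Friction and masses are not known exactly. Their poses are not given: they have to be found in the camera images.
- shaker: Orbital shaker, fixed: cream cabinet, flat aluminium deck on top, 210 (x) by 349 (y) mm, 100 mm above the bench. Origin on the bench under the deck's centre; x away from its control panel (away from the robot), y left. Three 4 mm sheet upstands, 46 mm high, run along x over the whole deck at y = -172.5 (right guard), +46.5 (divider) and +172.5 mm (outer left guard).
- deck (a point): Centre of the deck's surface, axes as the shaker's. The side bay for the rack lies between divider and left guard (122 mm wide, open at both x ends). The fixed black back bar of the bottle bay (12 mm round, along y, axis 24 mm above the deck) has its face towards the robot at x = +86 mm.
- bay (a point): On the deck in the middle of the bottle bay (215 mm wide, between right guard and divider; y = -63 mm from the deck's centre), at x = +64 mm: the x of a bottle's axis when it touches the back bar. Axes as the shaker's. Four bottles fit side by side, 50 mm apart.
- left_guard (a point): On the inner (-y) face of the outer left guard, at its top edge (46 mm above the deck), mid length. Axes as the shaker's; the guard fills y = 0 to +4 mm here.
- bar (a joint): Slide (m) of the sliding bar. 0: fully back towards the robot, bar axis at x = -10 mm from the deck's centre; grows towards the back bar (+x), travel 0.054. Starts at 0 to 0.010; just touches bottles that touch the back bar at 0.046. About 3 N of friction; stays where it is left.
- bar_mid (a point): Middle of the sliding bar, on its axis, 24 mm above the deck; axes as the shaker's. Black round bar, 12 mm thick, along y across the bottle bay, on two steel feet 73 mm left and right of its middle (26 mm wide, 9 mm high, reaching 66 mm back towards the robot). Between the feet its robot side is free for pushing.
- wing_left (a joint): Turn (rad) of the left wing screw on the bar's left foot: 0 loose, grows clockwise from above, stop at 2.9; starts at 0 to 0.5. Takes 0.08 N m; from 1.2 it clamps the foot to the deck (0.12 N m at the stop) and locks the bar. Rides with the bar, axis 46 mm from the bar's on the robot side, 73 mm left of its middle, 34.5 mm from the divider's face, which is 4 mm higher than the wings.
- wing_left_grip (a point): On the left wing screw's axis, 30 mm above the deck, at mid height of its wings (black, 54 mm tip to tip, 8 mm thick, 24 mm high); turns with it: x along the wings, z up.
- wing_right (a joint): Turn (rad) of the right wing screw on the bar's right foot, same size and sense as the left one (0 loose, clockwise from above, stop at 2.9, starts at 0 to 0.5); axis 73 mm right of the bar's middle, 34.5 mm from the right guard's face.
- wing_right_grip (a point): On the right wing screw's axis, 30 mm above the deck, at mid height of its wings (as the left one's); turns with it: x along the wings, z up.
- bottle1: Small clear 50 ml bottle, 44 mm across, 90 mm high, white cap 34 mm across from 68 mm up to the top; about 130 g. Origin under its centre, z up. All four are alike; 2 to 4 are present, standing on the bench at the right at the start.
- bottle2: Small clear 50 ml bottle, 44 mm across, 90 mm high, white cap 34 mm across from 68 mm up to the top; about 130 g. Origin under its centre, z up. All four are alike; 2 to 4 are present, standing on the bench at the right at the start.
- bottle3: Small clear 50 ml bottle, 44 mm across, 90 mm high, white cap 34 mm across from 68 mm up to the top; about 130 g. Origin under its centre, z up. All four are alike; 2 to 4 are present, standing on the bench at the right at the start.
- bottle4: Small clear 50 ml bottle, 44 mm across, 90 mm high, white cap 34 mm across from 68 mm up to the top; about 130 g. Origin under its centre, z up. All four are alike; 2 to 4 are present, standing on the bench at the right at the start.
- rack: Pale vial rack, 50 (x) by 108 (y) by 46 mm high, 250 g, alike both ways round. Origin under its centre. Middle block 50 by 48 mm, 30 mm high, can be gripped across x; vials fixed in it, tops at 42 mm. At each y end a plate 4 mm thick, 50 wide, 46 high; between plate and block 26 mm free, base there 8 mm thick. Against the left guard its origin is 54 mm from the guard's inner face.
- tray: Grey open accessory tray, 100 (x) by 150 (y) by 55 mm high, walls 8 mm thick, fixed on the bench at the left. Origin under its centre. The clip is parked on its -x wall.
- clip: Spring clip like a big clothes peg, 60 g, parked astride the tray wall, jaws down, black handles up. Origin on the hinge, z up, y along the hinge and wall. Handles 18 mm wide, reaching 46 mm above the hinge, 46 mm over all at rest; squeezed to the stop (13 N) they are parallel, 22 mm over all, and the jaws stand about 20 mm apart. This frame is the +x half's; the other is hinged to it.
- clip_jaw (a joint): Opening (rad) of the clip: 0 gripping 8 mm (the tray wall, or guard and rack plate together), -0.22 empty and shut, 0.5 squeezed to the stop, each half then turned 0.25 from its place. Sprung shut, about 8 N at the jaws.
- clip_throat (a point): Throat of the clip: underside of its hinge barrel, 4 mm below the hinge, which may rest on the gripped edge; the jaws reach 28 mm below this point.
- beaker: Glass beaker, 70 mm across and 85 mm high, bystander. Origin under its centre.
- tip_box: Pale blue pipette tip box, 85 by 120 by 70 mm, bystander. Origin under its centre.
- reagent: Big amber bottle, 70 mm across and 150 mm high, bystander. Origin under its centre.
Mind the look-alikes: they are no part of the job. Leave any green look-alike of the clip alone.

How it is judged:
By the outcome, as a careful person would: the job done as asked, in the order asked, and still so for the second after the job is handed in, with the robot touching nothing.
Of bottle1, bottle2, bottle3, bottle4 only 2 to 4 are there at a start; the rules pass over those that are not, and their reading is None.
At some moment in a run one of rack may be knocked a few centimetres aside while the robot is not near it.
It also fails if it takes over 210 s, if anything falls off the work surface, if the arm or the gripper's body presses on something with over 40 N, if the wrist force passes 120 N, or if a joint passes its speed limit or range.

## Working session

There is one attempt and no reset: what is moved stays moved. The work goes in short steps, Python scripts to look and compute and a tool call to move; the robot and the scene stay as the last step left them, time stands still between calls to the robot, and variables do not carry over. Pictures are saved under pics/ and viewed, at most 14 in all, crops included, and the job is handed in when it is done.

Besides the shell and the picture viewer there is one more tool, called after "Request:" as name(argument=value, ...), one argument or row to a line, values as JSON. carry_out: Moves the arm, as the interface text tells. Its arguments: {"type":"object","properties":{"moves":{"type":"array"},"grip_force":{"type":"number"}},"required":["moves"]}

```bash
mkdir -p pics; ls; python3 - <<'E'
from bench import env,get_image,camera_params
import cv2
for n in("scene","top"):
    cv2.imwrite(f"pics/{n}0.png",cv2.resize(get_image(n)[:,:,::-1],(800,600)))
    print(n,camera_params(n))
print(camera_params("wrist"));print(env.read_state())
E
```

```text
pics
scene {'fx': 398.1430844883382, 'fy': 398.1430844883382, 'cx': 252.66421354042217, 'cy': 194.57261781434846, 'eye': array([1326.12015127,  303.73592118,  845.91364747]), 'orientation': array([8.02565798e-01, 4.65492069e-04, 1.90744249e+00])}
top {'fx': 398.73404593807015, 'fy': 398.73404593807015, 'cx': 255.23590360199267, 'cy': 196.06782317033327, 'eye': array([ 374.93926815,   50.85741002, 1212.48023205]), 'orientation': array([ 0.18289248, -0.02116768, -1.57552468])}
{'fx': 280.1570271291292, 'fy': 280.1570271291292, 'cx': 256.6857693364279, 'cy': 193.07368090106945, 'tool_from_camera': array([[-2.91113438e-04,  9.48250728e-01,  3.17522397e-01,
         8.14872363e+01],
       [ 9.99999957e-01,  2.63665932e-04,  1.29414536e-04,
         2.47215547e-01],
       [ 3.89975891e-05,  3.17522421e-01, -9.48250764e-01,
        -1.33779535e+02],
       [ 0.00000000e+00,  0.00000000e+00,  0.00000000e+00,
         1.00000000e+00]])}
{'time_s': 0.1, 'qpos': array([ 1.23060550e+00,  1.31086664e-01,  1.48917229e+00, -4.63733241e-05,
        1.52300675e+00, -8.54088882e-02]), 'dq': array([-0.00117785,  0.00020825, -0.00245198,  0.00033323,  0.00032004,
        0.00122589]), 'effort': array([ 2.15168671e-03, -5.70954823e+01, -5.01937723e+01, -6.31501916e-05,
        8.22512840e-03,  2.79042581e-06]), 'tool_pos': array([151.05783955, 580.17228859, 238.34766715]), 'ee_rot': array([-3.13992175e+00, -9.65717786e-05,  2.88681289e+00]), 'contact_force': array([ 0.26096436, -0.28523233,  1.0259907 ]), 'moment': array([ 0.02803589,  0.05013102, -0.08820131]), 'grasp_force': 0.0, 'grip_width': 1.0002141166809468}
```

View pics/scene0.png

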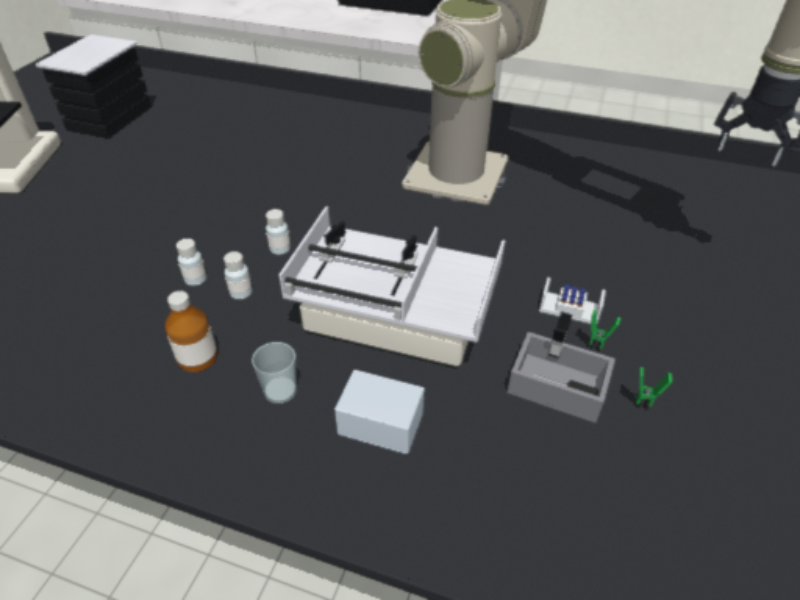

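View pics/top0.png

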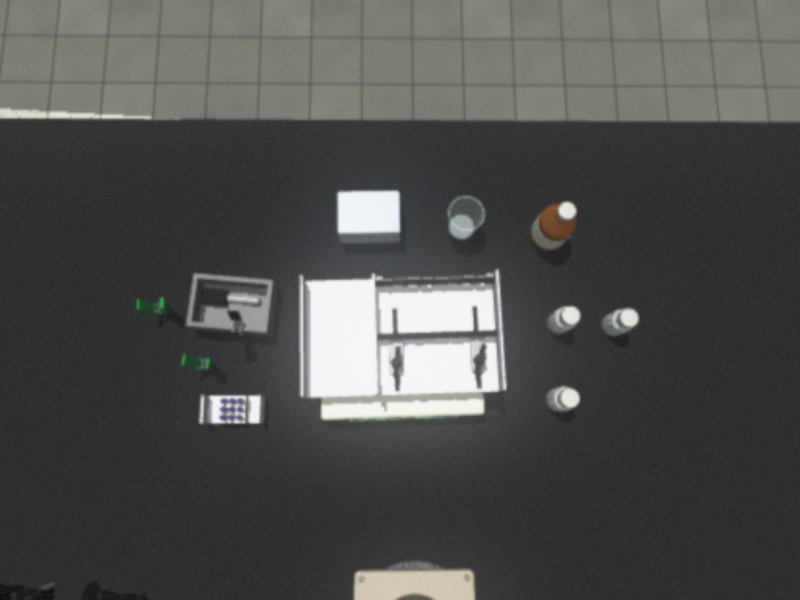

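The top view shows three bottles at (565,320), (622,320) and (565,398), the rack at (232,409), and the sliding bar's two wing screws at (397,365) and (480,362). Things that could be mistaken for the clip:
- **Black peg on the tray's -x wall, (237,318):** this is the one I choose.
- **Green pegs, (150,305) and (195,360):** look-alikes.
- **Dark and silver items inside the tray, (215,297) and (243,298):** not the clip.

The amber bottle's white cap at (567,211) could pass for a small bottle, but it is the big one.

```bash
cat >h.py <<'E'
import numpy as np,cv2
from scipy.spatial.transform import Rotation as R
from bench import env,get_image,camera_params
def cam(n):
    p=camera_params(n)
    if n!="wrist": return p,R.from_euler("xyz",p["orientation"]).as_matrix(),np.array(p["eye"])
    s=env.read_state();T=np.array(p["tool_from_camera"]);Q=R.from_euler("xyz",s["ee_rot"]).as_matrix()
    return p,Q@T[:3,:3],Q@T[:3,3]+s["tool_pos"]
def ray(c,u,v,z):   # native pixels -> point on plane z
    p,Rm,e=c
    d=Rm@np.array([(u-p["cx"])/p["fx"],-(v-p["cy"])/p["fy"],-1]);return e+d*(z-e[2])/d[2]
def proj(c,P):
    p,Rm,e=c;q=Rm.T@(np.array(P)-e);return p["cx"]-p["fx"]*q[0]/q[2],p["cy"]+p["fy"]*q[1]/q[2]
def shot(n,f=None):
    c=cam(n);im=get_image(n)[:,:,::-1].copy()
    if f: cv2.imwrite(f"pics/{f}.png",cv2.resize(im,(800,600),interpolation=cv2.INTER_CUBIC))
    return c,im
def st():
    s=env.read_state();print("t",round(s["time_s"],2),"pos",np.round(s["tool_pos"],1),"rpy",np.round(s["ee_rot"],3),"F",np.round(s["contact_force"],1),"w",round(s["grip_width"]*85,1),"gf",s["grasp_force"],"q",np.round(s["qpos"],2));return s
def go(P,yaw=None,roll=np.pi,pitch=0):
    "total shift in tool axes (cm) and turn to reach P"
    s=env.read_state();Q=R.from_euler("xyz",s["ee_rot"])
    print("shift cm",np.round(Q.inv().apply(np.array(P)-s["tool_pos"])/10,2),end=" ")
    if yaw is not None: print("turn",np.round((Q.inv()*R.from_euler("xyz",[roll,pitch,yaw])).as_rotvec(),3),end="")
    print()
E
python3 - <<'E'
from h import *
c,im=shot("top")
k=1.5625
def f(n,u,v,z):print(n,np.round(ray(c,u/k,v/k,z),1))
for n,u,v,z in[("b1 cap",570,317,90),("b2",629,318,90),("b3",570,398,90),("rack",232,409,30),("clip",236,316,60),
 ("lg far",302,277,146),("lg near",302,396,146),("rg far",497,271,146),("rg near",503,390,146),("div far",375,275,146),("div near",380,396,146),("wl",397,365,142),("wr",481,362,142),("bar l",380,337,130),("bar r",497,333,130),("tray a",195,275,55),("tray b",272,280,55),("tray c",187,326,55),("tray d",269,334,55)]:f(n,u,v,z)
g=cv2.resize(im,None,fx=3.2,fy=3.2,interpolation=cv2.INTER_CUBIC)
cv2.imwrite("pics/topc.png",g[530:880,330:1110])
E
```

```text
b1 cap [ 562.3 -288.5   90. ]
b2 [ 560.3 -397.7   90. ]
b3 [ 415.  -280.4   90. ]
rack [399.4 336.6  30. ]
clip [570.  329.4  60. ]
lg far [624.5 196.6 146. ]
lg near [418.1 191.8 146. ]
rg far [ 635.5 -146.4  146. ]
rg near [ 427.  -149.7  146. ]
div far [628.2  68.9 146. ]
div near [417.6  60.  146. ]
wl [470.4  30.8 142. ]
wr [ 475.2 -114.   142. ]
bar l [520.6  60.2 130. ]
bar r [ 527.3 -145.6  130. ]
tray a [649.7 411.2  55. ]
tray b [640.  265.6  55. ]
tray c [552.  420.7  55. ]
tray d [536.7 267.9  55. ]
```

View pics/topc.png

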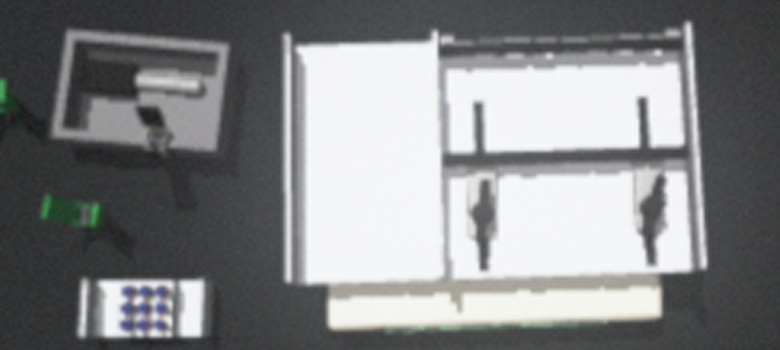

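The crop confirms the choice: the dark peg with a metal jaw sits astride the tray's -x wall at (153,125), and the green pegs are at (0,95) and (70,212). The rack is at (147,308).

```bash
python3 - <<'E'
from h import *
st();go([399,337,250],np.pi/2)
E
```

```text
t 0.15 pos [151.1 580.2 238.5] rpy [-3.14  -0.     2.887] F [ 0.3 -1.1  0.1] w 85.1 gf 0.0 q [ 1.23  0.13  1.49 -0.    1.52 -0.09]
shift cm [-30.12 -17.29  -1.13] turn [-1.000e-03  1.000e-03  1.316e+00]
```

Request:
carry_out(
  moves=[
    {"turn":[0,0,0],"xyz":[-5,-2.9,-0.2],"jaw":0},
    {"turn":[0,0,0],"xyz":[-5,-2.9,-0.2],"jaw":0},
    {"turn":[0,0,0],"xyz":[-5,-2.9,-0.2],"jaw":0},
    {"turn":[0,0,0],"xyz":[-5,-2.9,-0.2],"jaw":0},
    {"turn":[0,0,0],"xyz":[-5,-2.9,-0.2],"jaw":0},
    {"turn":[0,0,0],"xyz":[-5,-2.9,-0.2],"jaw":0},
  ],
)

```text
time_s: 0.9
tool_pos: [398.6, 335.1, 251.2]
ee_rot: [3.142, -0.0, 2.887]
contact_force: [1.0, 1.4, 0.0]
grip_width: 1.001
grasp_force: 0.0
```

Request:
carry_out(
  moves=[
    {"turn":[0,0,0.165],"xyz":[0,0,0],"jaw":0},
    {"turn":[0,0,0.165],"xyz":[0,0,0],"jaw":0},
    {"turn":[0,0,0.165],"xyz":[0,0,0],"jaw":0},
    {"turn":[0,0,0.165],"xyz":[0,0,0],"jaw":0},
    {"turn":[0,0,0.165],"xyz":[0,0,0],"jaw":0},
    {"turn":[0,0,0.165],"xyz":[0,0,0],"jaw":0},
    {"turn":[0,0,0.165],"xyz":[0,0,0],"jaw":0},
    {"turn":[0,0,0.165],"xyz":[0,0,0],"jaw":0},
    {"turn":[0,0,0],"xyz":[0,0,0],"jaw":0},
    {"turn":[0,0,0],"xyz":[0,0,0],"jaw":0},
  ],
)

```text
time_s: 2.15
tool_pos: [397.6, 336.6, 251.1]
ee_rot: [-3.141, 0.0, 1.571]
contact_force: [-0.6, -0.6, 0.1]
grip_width: 1.002
grasp_force: 0.0
```

```bash
python3 - <<'E'
from h import *
st();c,im=shot("wrist","w1");go([399,337,250],np.pi/2)
E
```

```text
t 2.15 pos [397.6 336.6 251.1] rpy [-3.141  0.     1.571] F [-0.6 -0.6  0.1] w 85.2 gf 0.0 q [ 0.6  -0.09  1.69 -0.    1.54  0.6 ]
shift cm [0.04 0.14 0.12] turn [-0.     0.    -0.001]
```

View pics/w1.png

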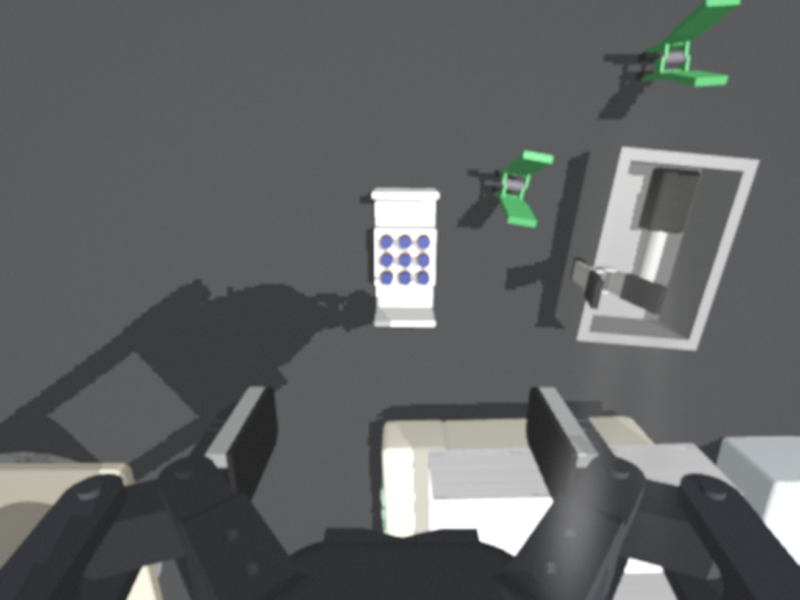

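The close view shows the rack upright with its end plates at (405,193) and (405,324) and its vials around (404,260). The black clip is at (592,285) on the tray wall.

```bash
python3 - <<'E'
from h import *
c=cam("wrist");k=1.5625
def f(n,u,v,z):print(n,np.round(ray(c,u/k,v/k,z),1))
for n,u,v,z in[("p+ l",372,193,46),("p+ r",440,193,46),("p- l",375,324,46),("p- r",437,324,46),("vial ctr",404.5,260,42),("blk",374,255,30),("blk",436.5,255,30),
 ("tray",622,148,55),("tray",758,160,55),("tray",578,341,55),("tray",696,349,55),("clip hinge",600,270,62),("h end",593,290,100),("h other",585,268,90)]:f(n,u,v,z)
g=get_image("wrist")[80:230,320:500,::-1]
cv2.imwrite("pics/clipc.png",cv2.resize(g,None,fx=4,fy=4,interpolation=cv2.INTER_CUBIC))
E
```

```text
p+ l [375.8 391.3  46. ]
p+ r [427.1 391.2  46. ]
p- l [375.9 285.2  46. ]
p- r [427.5 285.2  46. ]
vial ctr [400.4 338.7  42. ]
blk [375.3 340.1  30. ]
blk [426.9 340.1  30. ]
tray [554.8 422.9  55. ]
tray [653.4 414.7  55. ]
tray [542.6 273.7  55. ]
tray [640.7 266.5  55. ]
clip hinge [548.7 335.5  62. ]
h end [528.3 331.3 100. ]
h other [525.1 344.1  90. ]
```

View pics/clipc.png

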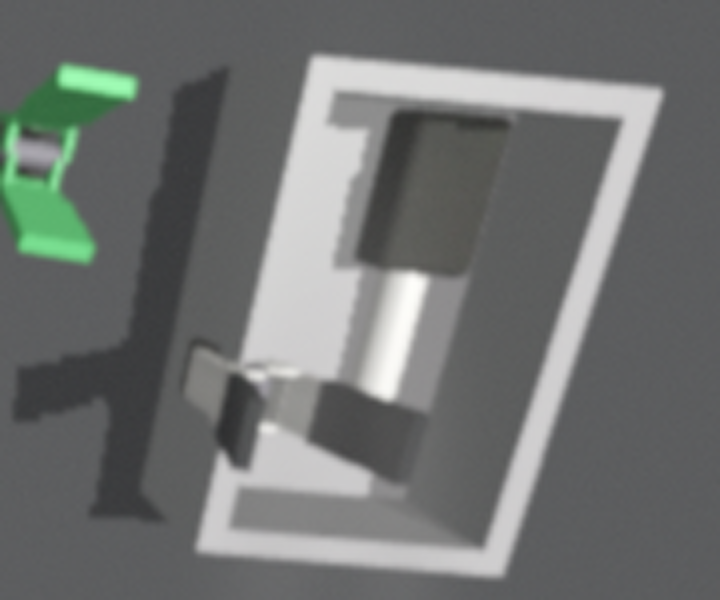

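Request:
carry_out(
  moves=[
    {"turn":[0,0,0],"xyz":[0.2,0.36,5],"jaw":0},
    {"turn":[0,0,0],"xyz":[0,0,6],"jaw":0},
    {"turn":[0,0,0],"xyz":[0,0,6],"jaw":0},
    {"turn":[0,0,0],"xyz":[0,0,4.5],"jaw":0},
    {"turn":[0,0,0],"xyz":[0,0,2.2],"jaw":0},
    {"turn":[0,0,0],"xyz":[0,0,0],"jaw":0},
    {"turn":[0,0,0],"xyz":[0,0,0],"jaw":0},
  ],
)

```text
time_s: 3.12
tool_pos: [402.1, 339.2, 15.6]
ee_rot: [3.14, -0.001, 1.567]
contact_force: [-0.6, 0.2, -0.1]
grip_width: 1.0
grasp_force: 0.0
```

Request:
carry_out(
  moves=[
    {"turn":[0,0,0],"xyz":[0,0,0],"jaw":0.7},
    {"turn":[0,0,0],"xyz":[0,0,0],"jaw":0.7},
    {"turn":[0,0,0],"xyz":[0,0,0],"jaw":0.7},
    {"turn":[0,0,0],"xyz":[0,0,0],"jaw":0.7},
    {"turn":[0,0,0],"xyz":[0,0,0],"jaw":0.7},
    {"turn":[0,0,0],"xyz":[0,0,0],"jaw":0.7},
  ],
  grip_force=40,
)

```text
time_s: 3.88
tool_pos: [402.0, 339.3, 15.7]
ee_rot: [3.14, -0.001, 1.567]
contact_force: [-1.6, -0.9, 6.3]
grip_width: 0.573
grasp_force: 42.9
```

Request:
carry_out(
  moves=[
    {"turn":[0,0,0],"xyz":[0,0,-5],"jaw":0.7},
    {"turn":[0,0,0],"xyz":[0,0,-6],"jaw":0.7},
    {"turn":[0,0,0],"xyz":[0,0,-6],"jaw":0.7},
    {"turn":[0,0,0],"xyz":[-2,1,-5],"jaw":0.7},
    {"turn":[0,0,0],"xyz":[-4.8,3.2,-2],"jaw":0.7},
    {"turn":[0,0,0],"xyz":[-5,3.2,0],"jaw":0.7},
    {"turn":[0,0,0],"xyz":[-5,3.2,0],"jaw":0.7},
    {"turn":[0,0,0],"xyz":[-4.2,1.8,0],"jaw":0.7},
    {"turn":[0,0,0],"xyz":[0,0,0],"jaw":0.7},
    {"turn":[0,0,0],"xyz":[0,0,0],"jaw":0.7},
  ],
)

```text
time_s: 5.12
tool_pos: [524.1, 128.3, 254.2]
ee_rot: [-3.141, -0.0, 1.566]
contact_force: [-0.2, 0.2, -2.4]
grip_width: 0.578
grasp_force: 43.3
```

```bash
python3 - <<'E'
from h import *
st();c,im=shot("wrist","w2")
E
```

```text
t 5.12 pos [524.1 128.3 254.2] rpy [-3.141 -0.     1.566] F [-0.2  0.2 -2.4] w 49.1 gf 43.342207074165344 q [ 0.14 -0.04  1.64  0.    1.55  0.15]
```

View pics/w2.png

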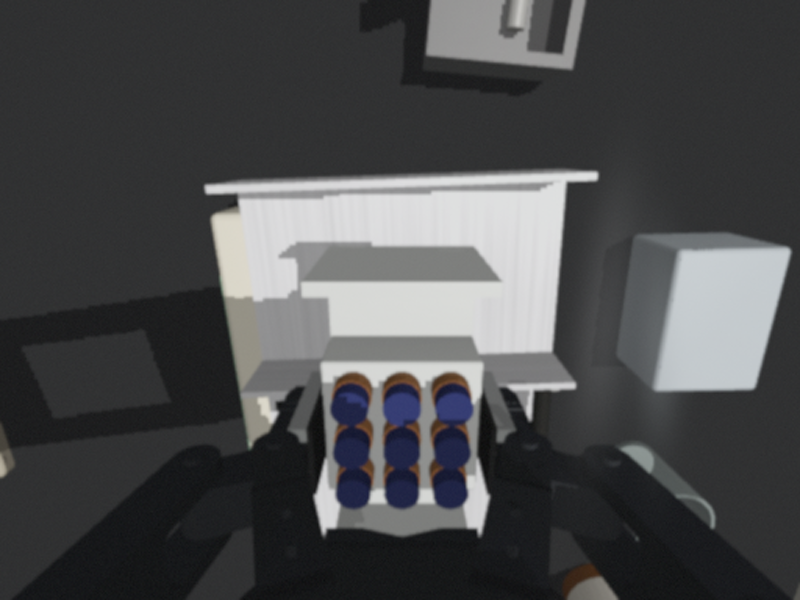

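The held rack is in the middle of the view. The left guard's top edge runs from (206,189) to (597,177), and the divider's top edge from (245,389) to (575,386).

```bash
python3 - <<'E'
from h import *
c=cam("wrist");k=1.5625
def f(n,u,v,z):print(n,np.round(ray(c,u/k,v/k,z),1))
for n,u,v,z in[("g out l",206,184.5,146),("g out r",597,171,146),("g in l",206,193,146),("g in r",597,181,146),("div l",245,389,146),("div r",575,386,146),
 ("deck l",250,353,100),("deck l top",240,195,100),("deck r top",566,185,100),("deck r",553,352,100),("rack plate out",302,282,0),("rack plate",403,247,277)]:f(n,u,v,z)
# rack outer plate top edge: z unknown; base relative
for z in (285,288,290): f("plate top l/r %d"%z,302,281,z);f(" ",500,281,z)
E
```

```text
g out l [420.  196.3 146. ]
g out r [628.3 202.4 146. ]
g in l [419.3 191.8 146. ]
g in r [629.  197.3 146. ]
div l [426.3  72.4 146. ]
div r [632.4  74.  146. ]
deck l [414.7  75.5 100. ]
deck l top [420.9 186.9 100. ]
deck r top [629.3 192.3 100. ]
deck r [633.5  75.7 100. ]
rack plate out [432.5 100.1   0. ]
rack plate [525.2 188.5 277. ]
plate top l/r 285 [500.5 181.8 285. ]
  [548.9 181.7 285. ]
plate top l/r 288 [501.2 182.7 288. ]
  [548.2 182.5 288. ]
plate top l/r 290 [501.7 183.2 290. ]
  [547.7 183.1 290. ]
```

Request:
carry_out(
  moves=[
    {"turn":[0,0,-0.03],"xyz":[0.85,0.1,3],"jaw":0.7},
    {"turn":[0,0,0],"xyz":[0,0,5],"jaw":0.7},
    {"turn":[0,0,0],"xyz":[0,0,3],"jaw":0.7},
    {"turn":[0,0,0],"xyz":[0,0,1.6],"jaw":0.7},
    {"turn":[0,0,0],"xyz":[0,0,0.7],"jaw":0.7},
    {"turn":[0,0,0],"xyz":[0,0,0],"jaw":0.7},
    {"turn":[0,0,0],"xyz":[0,0,0],"jaw":0.7},
  ],
)

```text
time_s: 6.05
tool_pos: [526.5, 136.8, 122.9]
ee_rot: [3.139, -0.0, 1.597]
contact_force: [-0.6, 0.3, -3.2]
grip_width: 0.577
grasp_force: 43.3
```

```bash
python3 - <<'E'
from h import *
st();c,im=shot("wrist","w3")
E
```

```text
t 6.05 pos [526.5 136.8 122.9] rpy [ 3.139 -0.     1.597] F [-0.6  0.3 -3.2] w 49.0 gf 43.250988721847534 q [ 0.16  0.06  1.78 -0.    1.3   0.13]
```

View pics/w3.png

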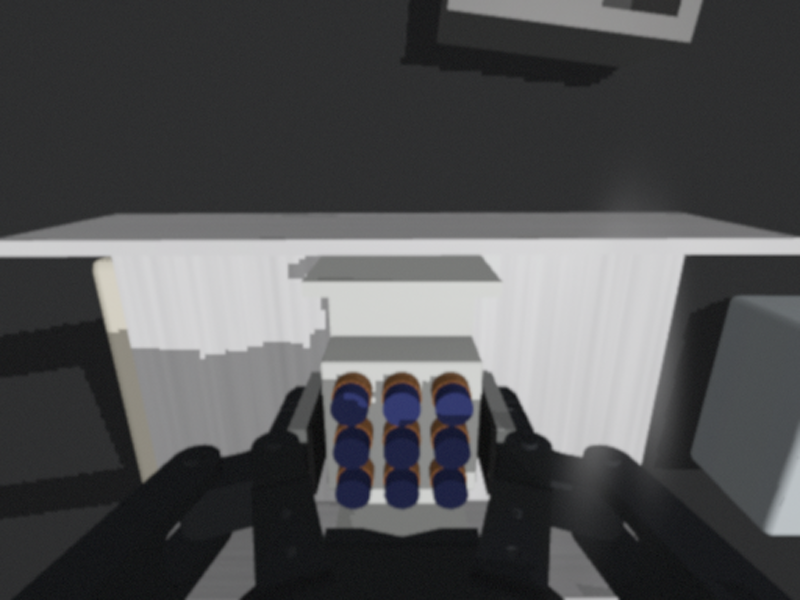

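The guard's top edge (row 245) is parallel to the rack's plate (row 280), and a small gap remains between them.

Request:
carry_out(
  moves=[
    {"turn":[0,0,0],"xyz":[0,0,0.5],"jaw":0.7},
    {"turn":[0,0,0],"xyz":[0.2,0,0],"jaw":0.7},
    {"turn":[0,0,0],"xyz":[0,0,0],"jaw":0.7},
  ],
)

```text
time_s: 6.48
tool_pos: [525.3, 138.7, 116.2]
ee_rot: [-3.141, -0.0, 1.597]
contact_force: [0.7, -0.2, -2.9]
grip_width: 0.578
grasp_force: 43.3
```

Request:
carry_out(
  moves=[
    {"turn":[0,0,0],"xyz":[0.1,0,0],"jaw":0.7},
    {"turn":[0,0,0],"xyz":[0.1,0,0],"jaw":0.7},
    {"turn":[0,0,0],"xyz":[0,0,0],"jaw":0.7},
  ],
)

```text
time_s: 6.85
tool_pos: [525.4, 140.7, 116.4]
ee_rot: [3.141, -0.0, 1.597]
contact_force: [-0.3, 0.5, -3.2]
grip_width: 0.572
grasp_force: 43.3
```

Request:
carry_out(
  moves=[
    {"turn":[0,0,0],"xyz":[0.15,0,0],"jaw":0.7},
    {"turn":[0,0,0],"xyz":[0,0,0],"jaw":0.7},
  ],
)

```text
time_s: 7.1
tool_pos: [525.4, 142.0, 116.3]
ee_rot: [3.142, 0.0, 1.597]
contact_force: [0.5, -2.0, -3.4]
grip_width: 0.576
grasp_force: 43.4
```

Request:
carry_out(
  moves=[
    {"turn":[0,0,0],"xyz":[0.15,0,0],"jaw":0.7},
    {"turn":[0,0,0],"xyz":[0,0,0],"jaw":0.7},
  ],
)

```text
time_s: 7.35
tool_pos: [525.4, 142.1, 116.2]
ee_rot: [-3.141, 0.003, 1.597]
contact_force: [0.0, -9.6, -2.0]
grip_width: 0.574
grasp_force: 43.5
```

Request:
carry_out(
  moves=[
    {"turn":[0,0,0],"xyz":[0.1,0,0],"jaw":0.7},
    {"turn":[0,0,0],"xyz":[0,0,0],"jaw":0.7},
  ],
)

```text
time_s: 7.6
tool_pos: [525.4, 142.1, 116.2]
ee_rot: [-3.141, 0.004, 1.596]
contact_force: [-0.1, -13.8, -1.2]
grip_width: 0.578
grasp_force: 43.5
```

Request:
carry_out(
  moves=[
    {"turn":[0,0,0],"xyz":[0,0,0.1],"jaw":0.7},
    {"turn":[0,0,0],"xyz":[-0.1,0,0],"jaw":0.7},
    {"turn":[0,0,0],"xyz":[0,0,0],"jaw":0.2},
    {"turn":[0,0,0],"xyz":[0,0,0],"jaw":0.1},
    {"turn":[0,0,0],"xyz":[0,0,0],"jaw":0},
    {"turn":[0,0,0],"xyz":[0,0,0],"jaw":0},
    {"turn":[0,0,0],"xyz":[0,0,-3],"jaw":0},
    {"turn":[0,0,0],"xyz":[0,0,-5],"jaw":0},
    {"turn":[0,0,0],"xyz":[0,0,-5],"jaw":0},
  ],
)

```text
time_s: 8.72
tool_pos: [524.9, 143.7, 246.4]
ee_rot: [-3.141, 0.0, 1.597]
contact_force: [0.5, 0.3, 0.2]
grip_width: 0.997
grasp_force: 0.0
```

```bash
python3 - <<'E'
from h import *
st();go([545,335,250],np.pi/2-0.08)
E
```

```text
t 8.72 pos [524.9 143.7 246.4] rpy [-3.141  0.     1.597] F [0.5 0.3 0.2] w 84.7 gf 0.0 q [ 0.17 -0.02  1.63  0.    1.53  0.15]
shift cm [19.07  2.51 -0.37] turn [-0.001  0.     0.106]
```

Request:
carry_out(
  moves=[
    {"turn":[0,0,0],"xyz":[4.8,0.8,0],"jaw":0},
    {"turn":[0,0,0],"xyz":[4.8,0.8,0],"jaw":0},
    {"turn":[0,0,0],"xyz":[4.8,0.8,0],"jaw":0},
    {"turn":[0,0,0],"xyz":[4.7,0.7,0],"jaw":0},
    {"turn":[0,0,0.106],"xyz":[0,0,0],"jaw":0},
    {"turn":[0,0,0],"xyz":[0,0,0],"jaw":0},
    {"turn":[0,0,0],"xyz":[0,0,0],"jaw":0},
  ],
)

```text
time_s: 9.6
tool_pos: [551.4, 334.9, 245.3]
ee_rot: [-3.142, 0.0, 1.492]
contact_force: [-0.6, -0.5, 0.4]
grip_width: 0.997
grasp_force: 0.0
```

```bash
python3 - <<'E'
from h import *
st();c,im=shot("wrist","w4")
E
```

```text
t 9.6 pos [551.4 334.9 245.3] rpy [-3.142  0.     1.492] F [-0.6 -0.5  0.4] w 84.8 gf 0.0 q [ 0.47  0.25  1.34 -0.    1.55  0.54]
```

View pics/w4.png

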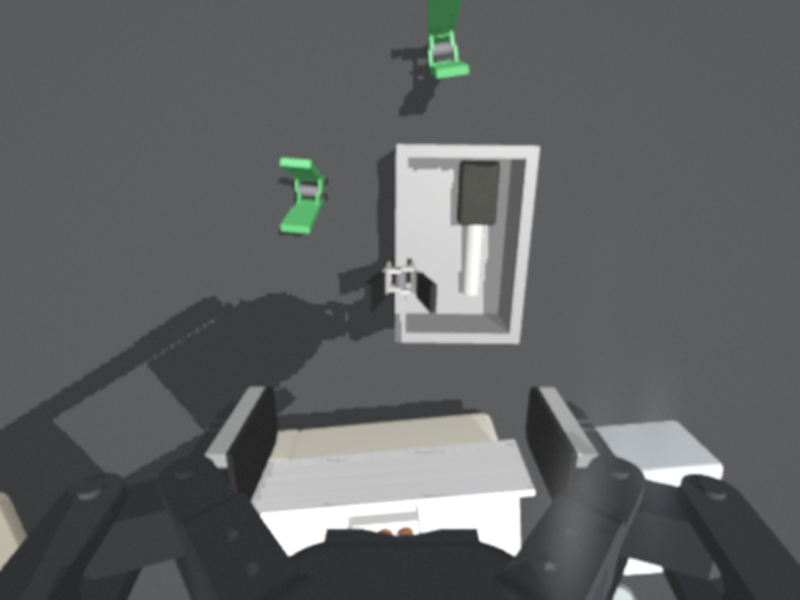

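The clip's hinge barrel is at (403,278), with its black handles at (377,293) and (429,293).

```bash
python3 - <<'E'
from h import *
c=cam("wrist");k=1.5625
def f(n,u,v,z):print(n,np.round(ray(c,u/k,v/k,z),1))
f("hinge lo",404,264,59);f("hinge hi",404,293,59)
f("hL near",370,309,105);f("hL far",366,283,105);f("hR near",437,312,105);f("hR far",433,285,105)
f("wallT",396,147,55);f("wallT in",408,160,55);f("wallB",398,341,55)
ps=[ray(c,x/k,y/k,105) for x,y in((370,309),(366,283),(437,312),(433,285))];m=np.mean(ps,0);print(m)
go([m[0],m[1],245])
E
```

```text
hinge lo [554.1 339.   59. ]
hinge hi [552.3 316.2  59. ]
hL near [529.8 321.4 105. ]
hL far [529.1 339.4 105. ]
hR near [574.1 315.7 105. ]
hR far [572.5 334.7 105. ]
wallT [554.9 422.   55. ]
wallT in [562.6 412.7  55. ]
wallB [544.3 275.   55. ]
[551.38565335 327.79621723 105.        ]
shift cm [-0.7   0.05  0.04]
```

Request:
carry_out(
  moves=[
    {"turn":[0,0,0],"xyz":[-0.7,0.05,4],"jaw":0},
    {"turn":[0,0,0],"xyz":[0,0,5],"jaw":0},
    {"turn":[0,0,0],"xyz":[0,0,4.5],"jaw":0},
    {"turn":[0,0,0],"xyz":[0,0,2.5],"jaw":0},
    {"turn":[0,0,0],"xyz":[0,0,0.6],"jaw":0},
    {"turn":[0,0,0],"xyz":[0,0,0],"jaw":0},
    {"turn":[0,0,0],"xyz":[0,0,0],"jaw":0},
  ],
)

```text
time_s: 10.52
tool_pos: [552.5, 328.8, 81.5]
ee_rot: [3.139, -0.002, 1.491]
contact_force: [-0.2, -0.4, 1.4]
grip_width: 1.003
grasp_force: 0.0
```

Request:
carry_out(
  moves=[
    {"turn":[0,0,0],"xyz":[0,0,0],"jaw":0.95},
    {"turn":[0,0,0],"xyz":[0,0,0],"jaw":0.95},
    {"turn":[0,0,0],"xyz":[0,0,0],"jaw":0.95},
    {"turn":[0,0,0],"xyz":[0,0,0],"jaw":0.95},
    {"turn":[0,0,0],"xyz":[0,0,0],"jaw":0.95},
    {"turn":[0,0,0],"xyz":[0,0,0],"jaw":0.95},
    {"turn":[0,0,0],"xyz":[0,0,0],"jaw":0.95},
    {"turn":[0,0,0],"xyz":[0,0,0],"jaw":0.95},
  ],
  grip_force=40,
)

```text
time_s: 11.52
tool_pos: [552.2, 329.9, 83.0]
ee_rot: [3.139, -0.003, 1.491]
contact_force: [-7.8, -0.2, 19.3]
grip_width: 0.237
grasp_force: 47.1
```

Request:
carry_out(
  moves=[
    {"turn":[0,0,0],"xyz":[0,0,-2],"jaw":0.95},
    {"turn":[0,0,0],"xyz":[0,0,-5],"jaw":0.95},
    {"turn":[0,0,0],"xyz":[0,0,-5],"jaw":0.95},
    {"turn":[0,0,0],"xyz":[0,0,-5],"jaw":0.95},
    {"turn":[0,0,-0.18],"xyz":[0,0,0],"jaw":0.95},
    {"turn":[0,0,-0.18],"xyz":[0,0,0],"jaw":0.95},
    {"turn":[0,0,-0.18],"xyz":[0,0,0],"jaw":0.95},
    {"turn":[0,0,-0.18],"xyz":[0,0,0],"jaw":0.95},
    {"turn":[0,0,-0.18],"xyz":[0,0,0],"jaw":0.95},
  ],
)

```text
time_s: 12.65
tool_pos: [551.3, 328.2, 249.8]
ee_rot: [3.141, 0.0, 2.397]
contact_force: [-0.4, 0.8, -0.7]
grip_width: 0.236
grasp_force: 44.8
```

Request:
carry_out(
  moves=[
    {"turn":[0,0,-0.18],"xyz":[0,0,0],"jaw":0.95},
    {"turn":[0,0,-0.18],"xyz":[0,0,0],"jaw":0.95},
    {"turn":[0,0,-0.18],"xyz":[0,0,0],"jaw":0.95},
    {"turn":[0,0,-0.18],"xyz":[0,0,0],"jaw":0.95},
    {"turn":[0,0,-0.055],"xyz":[0,0,0],"jaw":0.95},
    {"turn":[0,0,0],"xyz":[0,0,0],"jaw":0.95},
    {"turn":[0,0,0],"xyz":[0,0,0],"jaw":0.95},
  ],
)

```text
time_s: 13.52
tool_pos: [551.3, 328.3, 249.6]
ee_rot: [3.142, 0.0, -3.119]
contact_force: [-0.5, 0.2, -0.7]
grip_width: 0.239
grasp_force: 44.8
```

```bash
python3 - <<'E'
from h import *
st();go([523,195.4,235],np.pi+.025)
E
```

```text
t 13.53 pos [551.3 328.3 249.6] rpy [ 3.142  0.    -3.119] F [-0.5  0.2 -0.7] w 20.3 gf 44.82071399688721 q [ 0.46  0.24  1.35 -0.    1.55 -1.14]
shift cm [  3.13 -13.22   1.46] turn [ 0.     0.    -0.002]
```

Request:
carry_out(
  moves=[
    {"turn":[0,0,0],"xyz":[0.8,-4.4,0],"jaw":0.95},
    {"turn":[0,0,0],"xyz":[0.8,-4.4,0],"jaw":0.95},
    {"turn":[0,0,0],"xyz":[0.8,-4.4,0],"jaw":0.95},
    {"turn":[0,0,0],"xyz":[0.7,0,1.5],"jaw":0.95},
    {"turn":[0,0,0],"xyz":[0,0,0],"jaw":0.95},
    {"turn":[0,0,0],"xyz":[0,0,0],"jaw":0.95},
  ],
)

```text
time_s: 14.28
tool_pos: [523.7, 196.0, 234.8]
ee_rot: [3.141, 0.0, -3.117]
contact_force: [0.4, -0.1, -0.3]
grip_width: 0.239
grasp_force: 44.8
```

```bash
python3 - <<'E'
from h import *
st();c,im=shot("wrist","w5");go([523,195.4,235],np.pi+.025)
for P in([420,195.4-2.6,146],[525,195.4,146],[525,191.4,146]):print(np.array(proj(c,P))*1.5625)
E
```

```text
t 14.28 pos [523.7 196.  234.8] rpy [ 3.141  0.    -3.117] F [ 0.4 -0.1 -0.3] w 20.3 gf 44.82220709323883 q [ 0.27  0.02  1.61  0.    1.51 -1.33]
shift cm [ 0.09 -0.08 -0.  ] turn [ 0.     0.001 -0.   ]
[399.13319904 104.48358492]
[399.55810564 315.90192281]
[392.18135329 315.73766256]
```

View pics/w5.png

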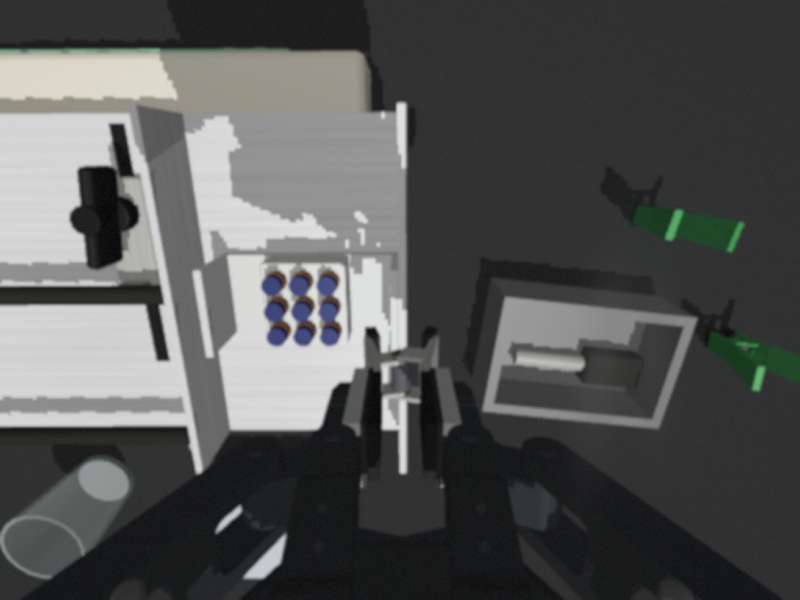

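The guard's top edge (column 402) runs straight between the open jaws (366 to 437), and the rack's plate lies against the guard.

Request:
carry_out(
  moves=[
    {"turn":[0,0,0],"xyz":[0,0,2],"jaw":0.95},
    {"turn":[0,0,0],"xyz":[0,0,1.5],"jaw":0.95},
    {"turn":[0,0,0],"xyz":[0,0,1],"jaw":0.95},
    {"turn":[0,0,0],"xyz":[0,0,0.6],"jaw":0.95},
    {"turn":[0,0,0],"xyz":[0,0,0],"jaw":0.95},
    {"turn":[0,0,0],"xyz":[0,0,0],"jaw":0.95},
  ],
)

```text
time_s: 15.08
tool_pos: [523.8, 195.7, 183.9]
ee_rot: [3.141, 0.001, -3.117]
contact_force: [-0.5, -0.5, -0.6]
grip_width: 0.234
grasp_force: 44.8
```

Request:
carry_out(
  moves=[
    {"turn":[0,0,0],"xyz":[0,0,0.3],"jaw":0.95},
    {"turn":[0,0,0],"xyz":[0,0,0],"jaw":0.95},
  ],
)

```text
time_s: 15.32
tool_pos: [523.4, 195.6, 180.3]
ee_rot: [3.142, 0.0, -3.117]
contact_force: [-0.3, -0.0, -0.7]
grip_width: 0.238
grasp_force: 44.8
```

Request:
carry_out(
  moves=[
    {"turn":[0,0,0],"xyz":[0,0,0.3],"jaw":0.95},
    {"turn":[0,0,0],"xyz":[0,0,0],"jaw":0.95},
  ],
)

```text
time_s: 15.58
tool_pos: [523.2, 195.6, 176.9]
ee_rot: [-3.141, -0.001, -3.117]
contact_force: [0.2, 0.7, -1.4]
grip_width: 0.238
grasp_force: 44.8
```

Request:
carry_out(
  moves=[
    {"turn":[0,0,0],"xyz":[0,0,0.2],"jaw":0.95},
    {"turn":[0,0,0],"xyz":[0,0,0],"jaw":0.95},
  ],
)

```text
time_s: 15.82
tool_pos: [523.3, 195.6, 175.0]
ee_rot: [-3.141, -0.0, -3.117]
contact_force: [0.1, 0.3, -1.2]
grip_width: 0.236
grasp_force: 44.8
```

Request:
carry_out(
  moves=[
    {"turn":[0,0,0],"xyz":[0,0,0.2],"jaw":0.95},
    {"turn":[0,0,0],"xyz":[0,0,0],"jaw":0.95},
  ],
)

```text
time_s: 16.08
tool_pos: [523.7, 195.7, 174.2]
ee_rot: [3.141, 0.001, -3.117]
contact_force: [-2.5, -0.8, 5.3]
grip_width: 0.238
grasp_force: 45.6
```

Request:
carry_out(
  moves=[
    {"turn":[0,0,0],"xyz":[0,0,0],"jaw":0.6},
    {"turn":[0,0,0],"xyz":[0,0,0],"jaw":0.4},
    {"turn":[0,0,0],"xyz":[0,0,0],"jaw":0.2},
    {"turn":[0,0,0],"xyz":[0,0,0],"jaw":0.1},
    {"turn":[0,0,0],"xyz":[0,0,0],"jaw":0.1},
    {"turn":[0,0,0],"xyz":[0,0,0],"jaw":0.1},
    {"turn":[0,0,0],"xyz":[0,0,-2],"jaw":0.1},
    {"turn":[0,0,0],"xyz":[0,0,-5],"jaw":0.1},
    {"turn":[0,0,0],"xyz":[0,0,-4],"jaw":0.1},
    {"turn":[0,0,0],"xyz":[0,0,0],"jaw":0},
  ],
)

```text
time_s: 17.32
tool_pos: [525.7, 196.3, 290.0]
ee_rot: [3.139, 0.009, -3.117]
contact_force: [0.1, 0.4, -0.4]
grip_width: 0.999
grasp_force: 0.0
```

```bash
python3 - <<'E'
from h import *
st();c,im=shot("wrist","w6")
c2,im2=shot("top");k=1.5625
g=im2[150:300,60:230]
a=cv2.resize(im[150:384,150:400],(400,375));b=cv2.resize(g,(400,353))
cv2.imwrite("pics/w6c.png",np.hstack([a[:353],b]))
go([418,-281,200],np.pi/2)
E
```

```text
t 17.32 pos [525.7 196.3 290. ] rpy [ 3.139  0.009 -3.117] F [ 0.1  0.4 -0.4] w 84.9 gf 0.0 q [ 0.27  0.    1.53 -0.    1.6  -1.33]
shift cm [ 11.76 -47.41   8.44] turn [2.000e-03 1.000e-03 1.595e+00]
```

View pics/w6c.png

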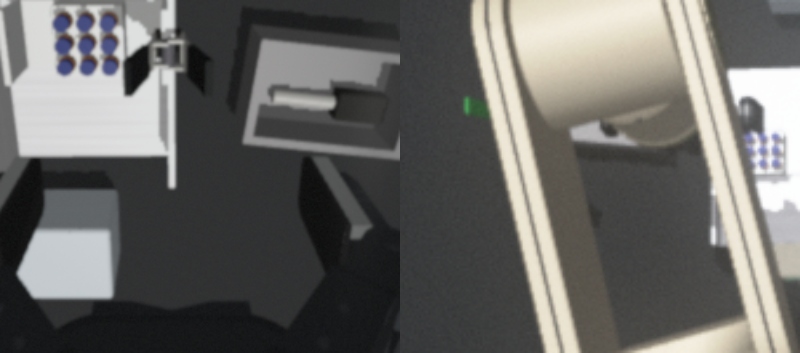

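The clip sits astride the guard and the rack plate at (168,55), handles up, with the rack still in place. Next, the bottles.

Request:
carry_out(
  moves=[
    {"turn":[0,0,0],"xyz":[0.6,-5.85,0],"jaw":0},
    {"turn":[0,0,0],"xyz":[0.6,-5.85,0],"jaw":0},
    {"turn":[0,0,0],"xyz":[0.6,-5.85,0],"jaw":0},
    {"turn":[0,0,0],"xyz":[0.6,-5.85,0],"jaw":0},
    {"turn":[0,0,0],"xyz":[0.6,-5.85,0],"jaw":0},
    {"turn":[0,0,0],"xyz":[0.6,-5.85,0],"jaw":0},
    {"turn":[0,0,0],"xyz":[0.6,-5.85,0],"jaw":0},
    {"turn":[0,0,0],"xyz":[0.6,-5.85,0],"jaw":0},
    {"turn":[0,0,0],"xyz":[0.6,-5.85,0],"jaw":0},
    {"turn":[0,0,0],"xyz":[0.6,-5.85,0],"jaw":0},
  ],
)

```text
time_s: 18.68
tool_pos: [476.7, -392.1, 281.9]
ee_rot: [3.14, -0.001, -3.118]
contact_force: [0.7, 0.5, -0.4]
grip_width: 1.0
grasp_force: 0.0
```

Request:
carry_out(
  moves=[
    {"turn":[0,0,0.174],"xyz":[0,0,0],"jaw":0},
    {"turn":[0,0,0.174],"xyz":[0,0,0],"jaw":0},
    {"turn":[0,0,0.174],"xyz":[0,0,0],"jaw":0},
    {"turn":[0,0,0.174],"xyz":[0,0,0],"jaw":0},
    {"turn":[0,0,0.174],"xyz":[0,0,0],"jaw":0},
    {"turn":[0,0,0.174],"xyz":[0,0,0],"jaw":0},
    {"turn":[0,0,0.174],"xyz":[0,0,0],"jaw":0},
    {"turn":[0,0,0.174],"xyz":[0,0,0],"jaw":0},
    {"turn":[0,0,0.174],"xyz":[0,0,0],"jaw":0},
    {"turn":[0,0,0],"xyz":[0,0,0],"jaw":0},
  ],
)

```text
time_s: 19.92
tool_pos: [477.1, -390.2, 281.9]
ee_rot: [-3.14, -0.002, 1.601]
contact_force: [0.2, 0.1, -0.1]
grip_width: 1.003
grasp_force: 0.0
```

```bash
python3 - <<'E'
from h import *
st();c,im=shot("wrist","w7")
h=cv2.cvtColor(im,cv2.COLOR_BGR2HSV);m=cv2.inRange(h,(0,0,150),(180,50,255))
for ct in cv2.findContours(m,0,2)[0]:
    if 100<cv2.contourArea(ct):
        (x,y),r=cv2.minEnclosingCircle(ct);print(round(x),round(y),round(r,1),cv2.contourArea(ct),np.round(ray(c,x,y,90),1))
E
```

```text
t 19.93 pos [ 477.1 -390.2  281.9] rpy [-3.140e+00 -2.000e-03  1.601e+00] F [ 0.2  0.1 -0.1] w 85.2 gf 0.0 q [-0.77  0.16  1.37 -0.    1.61 -0.8 ]
360 273 28.7 464.0 [ 620.9 -526.9   90. ]
153 273 28.7 434.5 [ 340.4 -535.9   90. ]
321 171 24.2 1305.0 [ 553.5 -386.9   90. ]
334 86 25.3 1519.0 [ 557.4 -291.5   90. ]
208 72 23.7 1395.0 [ 422.  -282.4   90. ]
474 72 41.4 1582.0 [ 705.7 -273.8   90. ]
```

View pics/w7.png

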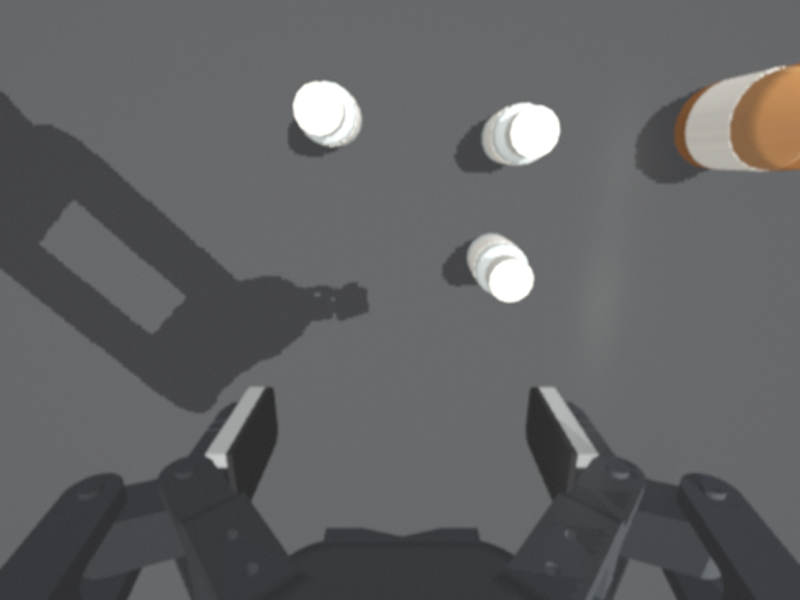

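Three bottles stand clear of one another, with cap centres at (319,110), (534,131) and (511,280). The amber bottle is off to the right at (770,120).

```bash
python3 - <<'E'
from h import *
c=cam("wrist");k=1.5625
for u,v in((319,110),(534,131),(511,280)):
    P=ray(c,u/k,v/k,90);print(np.round(P,1));go([P[0],P[1],43])
ce=np.array([527.7,24.5]);t=.025;Rz=np.array([[np.cos(t),-np.sin(t)],[np.sin(t),np.cos(t)]])
for l in([60,-130],[60,-63],[60,4]):print(l,ce+Rz@l)
E
```

```text
[ 417.2 -280.8   90. ]
shift cm [11.1  -5.6  23.94] 
[ 566.1 -289.4   90. ]
shift cm [ 9.75  9.25 23.92] 
[ 562.2 -396.9   90. ]
shift cm [-0.98  8.51 23.9 ] 
[60, -130] [ 590.93091245 -103.95953336]
[60, -63] [589.25608692 -36.98046977]
[60, 4] [587.58126139  29.99859382]
```

Request:
carry_out(
  moves=[
    {"turn":[0,0,0],"xyz":[-0.5,4.25,2],"jaw":0},
    {"turn":[0,0,0],"xyz":[-0.5,4.25,2],"jaw":0},
    {"turn":[0,0,0],"xyz":[0,0,5.5],"jaw":0},
    {"turn":[0,0,0],"xyz":[0,0,5.5],"jaw":0},
    {"turn":[0,0,0],"xyz":[0,0,5.5],"jaw":0},
    {"turn":[0,0,0],"xyz":[0,0,3],"jaw":0},
    {"turn":[0,0,0],"xyz":[0,0,0.7],"jaw":0},
    {"turn":[0,0,0],"xyz":[0,0,0],"jaw":0},
  ],
)

```text
time_s: 20.98
tool_pos: [563.1, -398.3, 41.8]
ee_rot: [3.141, 0.0, 1.602]
contact_force: [-0.3, -0.0, 0.5]
grip_width: 0.997
grasp_force: 0.0
```

Request:
carry_out(
  moves=[
    {"turn":[0,0,0],"xyz":[0,0,0],"jaw":0.75},
    {"turn":[0,0,0],"xyz":[0,0,0],"jaw":0.75},
    {"turn":[0,0,0],"xyz":[0,0,0],"jaw":0.75},
    {"turn":[0,0,0],"xyz":[0,0,0],"jaw":0.75},
    {"turn":[0,0,0],"xyz":[0,0,0],"jaw":0.75},
    {"turn":[0,0,0],"xyz":[0,0,0],"jaw":0.75},
  ],
  grip_force=30,
)

```text
time_s: 21.72
tool_pos: [563.6, -399.0, 43.3]
ee_rot: [3.14, 0.002, 1.6]
contact_force: [-2.0, 0.7, 6.1]
grip_width: 0.501
grasp_force: 30.4
```

Request:
carry_out(
  moves=[
    {"turn":[0,0,0],"xyz":[0,0,-3],"jaw":0.75},
    {"turn":[0,0,0],"xyz":[0,0,-5],"jaw":0.75},
    {"turn":[0,0,0],"xyz":[0,0,-5],"jaw":0.75},
    {"turn":[0,0,0],"xyz":[2,0,-4],"jaw":0.75},
    {"turn":[0,0,0],"xyz":[5.5,0.75,0],"jaw":0.75},
    {"turn":[0,0,0],"xyz":[5.5,0.75,0],"jaw":0.75},
    {"turn":[0,0,0],"xyz":[5.5,0.75,0],"jaw":0.75},
    {"turn":[0,0,0],"xyz":[5.5,0.75,0],"jaw":0.75},
    {"turn":[0,0,0],"xyz":[5.3,0.65,0],"jaw":0.75},
    {"turn":[0,0,0],"xyz":[0,0,0],"jaw":0.75},
  ],
)

```text
time_s: 22.98
tool_pos: [591.1, -100.3, 211.7]
ee_rot: [3.141, -0.001, 1.605]
contact_force: [-0.0, -0.1, -2.2]
grip_width: 0.502
grasp_force: 31.2
```

```bash
python3 - <<'E'
from h import *
st();c,im=shot("wrist","w8");go([590.9,-104,145],np.pi/2+.025)
E
```

```text
t 22.98 pos [ 591.1 -100.3  211.7] rpy [ 3.141e+00 -1.000e-03  1.605e+00] F [-0.  -0.1 -2.2] w 42.6 gf 31.19231537450105 q [-0.25  0.14  1.53  0.    1.47 -0.29]
shift cm [-0.16 -0.02  6.67] turn [0.    0.    0.007]
```

View pics/w8.png

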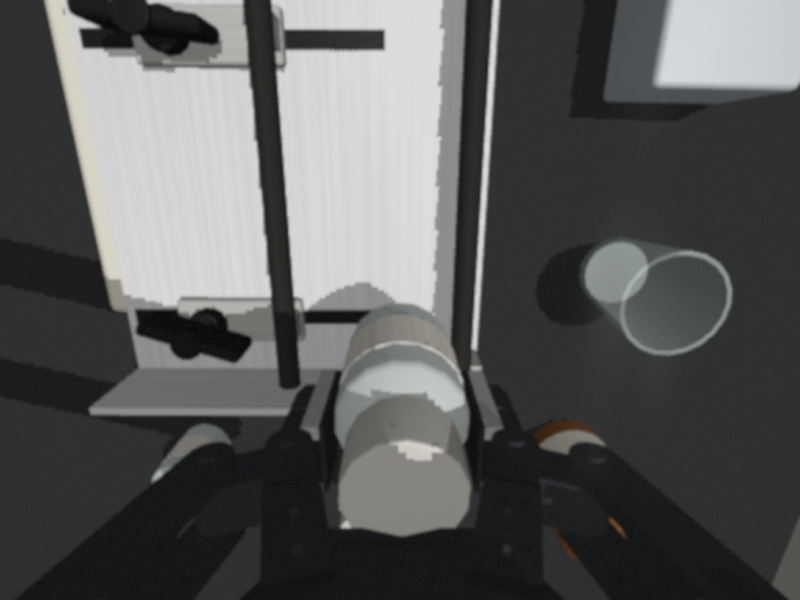

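The held bottle hangs over the bay. The back bar is at about column 478 and the sliding bar at about column 272. The wing screws are at (140,20) and (195,335).

```bash
python3 - <<'E'
from h import *
c=cam("wrist");k=1.5625
def f(n,u,v,z):print(n,np.round(ray(c,u/k,v/k,z),1))
f("back l",466,100,124);f("back r",488,100,124);f("back l",456,300,124);f("back r",478,300,124)
f("slide l",250,100,124);f("slide r",276,100,124);f("slide l",272,300,124);f("slide r",295,300,124)
f("guard top",91,411,146);f("bot axis?",403,345,170)
f("wl a",70,5,142);f("wl b",217,36,142);f("wr a",140,323,142);f("wr b",248,352,142)
E
```

```text
back l [617.9   4.5 124. ]
back r [628.1   4.8 124. ]
back l [620.3 -92.8 124. ]
back r [632.  -92.4 124. ]
slide l [518.1   1.3 124. ]
slide r [530.2   1.7 124. ]
slide l [522.3 -96.  124. ]
slide r [534.5 -95.6 124. ]
guard top [ 430.1 -153.2  146. ]
bot axis? [592.1 -99.2 170. ]
wl a [454.7  32.  142. ]
wl b [512.3  23.  142. ]
wr a [ 461.1 -104.1  142. ]
wr b [ 513.7 -118.3  142. ]
```

Request:
carry_out(
  moves=[
    {"turn":[0,0,0.008],"xyz":[-0.2,0.1,3],"jaw":0.75},
    {"turn":[0,0,0],"xyz":[0,0,2],"jaw":0.75},
    {"turn":[0,0,0],"xyz":[0,0,1],"jaw":0.75},
    {"turn":[0,0,0],"xyz":[0,0,0.3],"jaw":0.75},
    {"turn":[0,0,0],"xyz":[0,0,0.2],"jaw":0.75},
    {"turn":[0,0,0],"xyz":[0,0,0],"jaw":0.75},
  ],
)

```text
time_s: 23.78
tool_pos: [592.4, -106.4, 147.1]
ee_rot: [3.14, 0.0, 1.592]
contact_force: [-0.2, -0.5, -1.1]
grip_width: 0.504
grasp_force: 31.2
```

Request:
carry_out(
  moves=[
    {"turn":[0,0,0],"xyz":[0,0,0.2],"jaw":0.75},
    {"turn":[0,0,0],"xyz":[0,0,0],"jaw":0.75},
  ],
)

```text
time_s: 24.02
tool_pos: [591.9, -106.2, 144.4]
ee_rot: [3.141, 0.0, 1.592]
contact_force: [0.4, 0.2, -2.5]
grip_width: 0.502
grasp_force: 31.2
```

Request:
carry_out(
  moves=[
    {"turn":[0,0,0],"xyz":[0,0,0.1],"jaw":0.75},
    {"turn":[0,0,0],"xyz":[0,0,0],"jaw":0.35},
    {"turn":[0,0,0],"xyz":[0,0,0],"jaw":0.3},
    {"turn":[0,0,0],"xyz":[0,0,0],"jaw":0.28},
    {"turn":[0,0,0],"xyz":[0,0,0],"jaw":0.28},
    {"turn":[0,0,0],"xyz":[0,0,-3],"jaw":0.28},
    {"turn":[0,0,0],"xyz":[0,0,-5],"jaw":0.28},
    {"turn":[0,0,0],"xyz":[0,0,-5],"jaw":0},
    {"turn":[0,0,0],"xyz":[0,0,0],"jaw":0},
  ],
)

```text
time_s: 25.15
tool_pos: [594.5, -106.9, 279.7]
ee_rot: [3.132, 0.003, 1.592]
contact_force: [1.1, -0.1, 0.4]
grip_width: 1.003
grasp_force: 0.0
```

```bash
python3 - <<'E'
from h import *
st();go([566.1,-289.4,40]);go([417.2,-280.8,40])
E
```

```text
t 25.15 pos [ 594.5 -106.9  279.7] rpy [3.132e+00 3.000e-03 1.592e+00] F [ 1.1 -0.1  0.4] w 85.2 gf 0.0 q [-0.26  0.12  1.43 -0.    1.58 -0.28]
shift cm [-18.12  -3.45  23.99] 
shift cm [-16.95 -18.32  23.84]
```

Request:
carry_out(
  moves=[
    {"turn":[0,0,0],"xyz":[-6,-1.1,0],"jaw":0},
    {"turn":[0,0,0],"xyz":[-6,-1.1,0],"jaw":0},
    {"turn":[0,0,0],"xyz":[-6.1,-1.1,0],"jaw":0},
    {"turn":[0,0,0],"xyz":[0,0,6],"jaw":0},
    {"turn":[0,0,0],"xyz":[0,0,6],"jaw":0},
    {"turn":[0,0,0],"xyz":[0,0,6],"jaw":0},
    {"turn":[0,0,0],"xyz":[0,0,4],"jaw":0},
    {"turn":[0,0,0],"xyz":[0,0,1.9],"jaw":0},
    {"turn":[0,0,0],"xyz":[0,0,0],"jaw":0},
    {"turn":[0,0,0],"xyz":[0,0,0],"jaw":0},
  ],
)

```text
time_s: 26.4
tool_pos: [564.2, -288.7, 36.6]
ee_rot: [3.139, 0.002, 1.592]
contact_force: [0.2, -1.2, -0.6]
grip_width: 0.999
grasp_force: 0.0
```

Request:
carry_out(
  moves=[
    {"turn":[0,0,0],"xyz":[0,0,0],"jaw":0.75},
    {"turn":[0,0,0],"xyz":[0,0,0],"jaw":0.75},
    {"turn":[0,0,0],"xyz":[0,0,0],"jaw":0.75},
    {"turn":[0,0,0],"xyz":[0,0,0],"jaw":0.75},
    {"turn":[0,0,0],"xyz":[0,0,0],"jaw":0.75},
    {"turn":[0,0,0],"xyz":[0,0,0],"jaw":0.75},
  ],
)

```text
time_s: 27.15
tool_pos: [563.7, -288.4, 35.8]
ee_rot: [3.14, 0.001, 1.592]
contact_force: [0.1, 1.1, 5.6]
grip_width: 0.502
grasp_force: 30.4
```

Request:
carry_out(
  moves=[
    {"turn":[0,0,0],"xyz":[0,0,0],"jaw":0.35},
    {"turn":[0,0,0],"xyz":[0,0,0],"jaw":0.3},
    {"turn":[0,0,0],"xyz":[0,0,-0.65],"jaw":0.3},
    {"turn":[0,0,0],"xyz":[0,0,0],"jaw":0.3},
    {"turn":[0,0,0],"xyz":[0,0,0],"jaw":0.75},
    {"turn":[0,0,0],"xyz":[0,0,0],"jaw":0.75},
    {"turn":[0,0,0],"xyz":[0,0,0],"jaw":0.75},
    {"turn":[0,0,0],"xyz":[0,0,0],"jaw":0.75},
    {"turn":[0,0,0],"xyz":[0,0,0],"jaw":0.75},
  ],
)

```text
time_s: 28.28
tool_pos: [563.0, -288.0, 41.2]
ee_rot: [3.141, 0.0, 1.592]
contact_force: [0.3, 0.8, 6.0]
grip_width: 0.508
grasp_force: 30.7
```

```bash
python3 - <<'E'
from h import *
st();go([590.5,-37,212],np.pi/2+.025)
E
```

```text
t 28.27 pos [ 563.  -288.    41.2] rpy [3.141 0.    1.592] F [0.3 0.8 6. ] w 43.2 gf 30.67289236234501 q [-0.55  0.39  1.56  0.    1.19 -0.57]
shift cm [ 25.03   3.28 -17.08] turn [ 0.001  0.    -0.004]
```

Request:
carry_out(
  moves=[
    {"turn":[0,0,0],"xyz":[0,0,-4],"jaw":0.75},
    {"turn":[0,0,0],"xyz":[0,0,-6],"jaw":0.75},
    {"turn":[0,0,0],"xyz":[0,0,-6],"jaw":0.75},
    {"turn":[0,0,0],"xyz":[0,0,-5.5],"jaw":0.75},
    {"turn":[0,0,0],"xyz":[5,0.65,0],"jaw":0.75},
    {"turn":[0,0,0],"xyz":[5,0.65,0],"jaw":0.75},
    {"turn":[0,0,0],"xyz":[5,0.65,0],"jaw":0.75},
    {"turn":[0,0,0],"xyz":[5,0.65,0],"jaw":0.75},
    {"turn":[0,0,0],"xyz":[5,0.7,0],"jaw":0.75},
    {"turn":[0,0,0],"xyz":[0,0,0],"jaw":0.75},
  ],
)

```text
time_s: 29.52
tool_pos: [590.2, -33.6, 254.8]
ee_rot: [-3.14, -0.001, 1.596]
contact_force: [0.5, -0.8, -0.8]
grip_width: 0.505
grasp_force: 31.3
```

Request:
carry_out(
  moves=[
    {"turn":[0,0,0],"xyz":[0,0,4],"jaw":0.75},
    {"turn":[0,0,0],"xyz":[0,0,3.5],"jaw":0.75},
    {"turn":[0,0,0],"xyz":[0,0,2],"jaw":0.75},
    {"turn":[0,0,0],"xyz":[0,0,0.6],"jaw":0.75},
    {"turn":[0,0,0],"xyz":[0,0,0],"jaw":0.75},
    {"turn":[0,0,0],"xyz":[0,0,0],"jaw":0.75},
  ],
)

```text
time_s: 30.28
tool_pos: [591.5, -37.5, 156.6]
ee_rot: [3.139, 0.0, 1.592]
contact_force: [-0.2, -0.1, -1.4]
grip_width: 0.501
grasp_force: 31.3
```

Request:
carry_out(
  moves=[
    {"turn":[0,0,0],"xyz":[0,0,0.9],"jaw":0.75},
    {"turn":[0,0,0],"xyz":[0,0,0.3],"jaw":0.75},
    {"turn":[0,0,0],"xyz":[0,0,0],"jaw":0.75},
    {"turn":[0,0,0],"xyz":[0,0,0],"jaw":0.75},
  ],
)

```text
time_s: 30.78
tool_pos: [590.5, -37.2, 142.9]
ee_rot: [3.142, 0.0, 1.592]
contact_force: [0.5, -1.0, -1.3]
grip_width: 0.502
grasp_force: 31.3
```

Request:
carry_out(
  moves=[
    {"turn":[0,0,0],"xyz":[0,0,0.1],"jaw":0.75},
    {"turn":[0,0,0],"xyz":[0,0,0],"jaw":0.35},
    {"turn":[0,0,0],"xyz":[0,0,0],"jaw":0.3},
    {"turn":[0,0,0],"xyz":[0,0,0],"jaw":0.28},
    {"turn":[0,0,0],"xyz":[0,0,0],"jaw":0.28},
    {"turn":[0,0,0],"xyz":[0,0,-3],"jaw":0.28},
    {"turn":[0,0,0],"xyz":[0,0,-5],"jaw":0.28},
    {"turn":[0,0,0],"xyz":[0,0,-5],"jaw":0},
    {"turn":[0,0,0],"xyz":[0,0,0],"jaw":0},
    {"turn":[0,0,0],"xyz":[0,0,0],"jaw":0},
  ],
)

```text
time_s: 32.02
tool_pos: [590.4, -37.2, 271.5]
ee_rot: [-3.142, -0.0, 1.592]
contact_force: [-0.8, -0.3, -0.4]
grip_width: 1.0
grasp_force: 0.0
```

```bash
python3 - <<'E'
from h import *
st();go([417.2,-280.8,41])
E
```

```text
t 32.02 pos [590.4 -37.2 271.5] rpy [-3.142 -0.     1.592] F [-0.8 -0.3 -0.4] w 85.0 gf 0.0 q [-0.15  0.1   1.47  0.    1.58 -0.17]
shift cm [-23.99 -17.83  23.05]
```

Request:
carry_out(
  moves=[
    {"turn":[0,0,0],"xyz":[-4.8,-3.6,0],"jaw":0},
    {"turn":[0,0,0],"xyz":[-4.8,-3.6,0],"jaw":0},
    {"turn":[0,0,0],"xyz":[-4.8,-3.6,0],"jaw":0},
    {"turn":[0,0,0],"xyz":[-4.8,-3.5,0],"jaw":0},
    {"turn":[0,0,0],"xyz":[-4.8,-3.5,0],"jaw":0},
    {"turn":[0,0,0],"xyz":[0,0,6],"jaw":0},
    {"turn":[0,0,0],"xyz":[0,0,5],"jaw":0},
    {"turn":[0,0,0],"xyz":[0,0,0],"jaw":0},
    {"turn":[0,0,0],"xyz":[0,0,0],"jaw":0},
  ],
)

```text
time_s: 33.15
tool_pos: [417.9, -281.0, 162.8]
ee_rot: [3.141, 0.0, 1.592]
contact_force: [0.3, 0.1, 1.0]
grip_width: 1.0
grasp_force: 0.0
```

```bash
python3 - <<'E'
from h import *
st();go([417.2,-280.8,41])
E
```

```text
t 33.15 pos [ 417.9 -281.   162.8] rpy [3.141 0.    1.592] F [0.3 0.1 1. ] w 85.0 gf 0.0 q [-0.69 -0.08  1.85 -0.    1.38 -0.72]
shift cm [ 0.02 -0.07 12.18]
```

Request:
carry_out(
  moves=[
    {"turn":[0,0,0],"xyz":[0,0,5],"jaw":0},
    {"turn":[0,0,0],"xyz":[0,0,4.5],"jaw":0},
    {"turn":[0,0,0],"xyz":[0,0,2.2],"jaw":0},
    {"turn":[0,0,0],"xyz":[0,0,0],"jaw":0},
    {"turn":[0,0,0],"xyz":[0,0,0],"jaw":0.75},
    {"turn":[0,0,0],"xyz":[0,0,0],"jaw":0.75},
    {"turn":[0,0,0],"xyz":[0,0,0],"jaw":0.75},
    {"turn":[0,0,0],"xyz":[0,0,0],"jaw":0.75},
    {"turn":[0,0,0],"xyz":[0,0,0],"jaw":0.75},
    {"turn":[0,0,0],"xyz":[0,0,0],"jaw":0.75},
  ],
)

```text
time_s: 34.4
tool_pos: [418.7, -282.1, 46.9]
ee_rot: [3.139, 0.002, 1.592]
contact_force: [-1.9, -0.2, 8.2]
grip_width: 0.502
grasp_force: 29.5
```

```bash
python3 - <<'E'
from h import *
st();go([589.5,30,255],np.pi/2+.025)
E
```

```text
t 34.4 pos [ 418.7 -282.1   46.9] rpy [3.139e+00 2.000e-03 1.592e+00] F [-1.9 -0.2  8.2] w 42.7 gf 29.46699596126564 q [-0.69  0.06  1.93 -0.    1.15 -0.72]
shift cm [ 30.79  17.78 -20.84] turn [ 0.002  0.002 -0.004]
```

Request:
carry_out(
  moves=[
    {"turn":[0,0,0],"xyz":[0,0,-4],"jaw":0.75},
    {"turn":[0,0,0],"xyz":[0,0,-6],"jaw":0.75},
    {"turn":[0,0,0],"xyz":[0,0,-6],"jaw":0.75},
    {"turn":[0,0,0],"xyz":[0,0,-5.5],"jaw":0.75},
    {"turn":[0,0,0],"xyz":[5.15,2.95,0],"jaw":0.75},
    {"turn":[0,0,0],"xyz":[5.15,2.95,0],"jaw":0.75},
    {"turn":[0,0,0],"xyz":[5.15,2.95,0],"jaw":0.75},
    {"turn":[0,0,0],"xyz":[5.15,2.95,0],"jaw":0.75},
    {"turn":[0,0,0],"xyz":[5.1,2.95,0],"jaw":0.75},
    {"turn":[0,0,0],"xyz":[5.1,2.95,0],"jaw":0.75},
  ],
)

```text
time_s: 35.65
tool_pos: [588.9, 32.6, 260.7]
ee_rot: [3.14, 0.0, 1.592]
contact_force: [0.8, -0.9, 0.0]
grip_width: 0.501
grasp_force: 31.3
```

Request:
carry_out(
  moves=[
    {"turn":[0,0,0],"xyz":[0,0,0],"jaw":0.75},
    {"turn":[0,0,0],"xyz":[0,0,0],"jaw":0.75},
  ],
)

```text
time_s: 35.9
tool_pos: [587.9, 30.8, 260.0]
ee_rot: [-3.141, 0.0, 1.593]
contact_force: [-0.0, 0.5, -1.0]
grip_width: 0.503
grasp_force: 31.3
```

```bash
python3 - <<'E'
from h import *
st();go([589.5,30,146.5],np.pi/2+.025)
E
```

```text
t 35.9 pos [587.9  30.8 260. ] rpy [-3.141  0.     1.593] F [-0.   0.5 -1. ] w 42.8 gf 31.28218414087314 q [-0.03  0.09  1.49 -0.    1.56 -0.06]
shift cm [-0.08  0.16 11.35] turn [-0.     0.    -0.003]
```

Request:
carry_out(
  moves=[
    {"turn":[0,0,0],"xyz":[-0.1,0.1,5],"jaw":0.75},
    {"turn":[0,0,0],"xyz":[0,0,4],"jaw":0.75},
    {"turn":[0,0,0],"xyz":[0,0,1.7],"jaw":0.75},
    {"turn":[0,0,0],"xyz":[0,0,0.4],"jaw":0.75},
    {"turn":[0,0,0],"xyz":[0,0,0],"jaw":0.75},
    {"turn":[0,0,0],"xyz":[0,0,0],"jaw":0.75},
  ],
)

```text
time_s: 36.65
tool_pos: [590.3, 29.6, 151.0]
ee_rot: [3.138, 0.0, 1.592]
contact_force: [-0.1, 0.2, -1.7]
grip_width: 0.501
grasp_force: 31.3
```

Request:
carry_out(
  moves=[
    {"turn":[0,0,0],"xyz":[0,0,0.15],"jaw":0.75},
    {"turn":[0,0,0],"xyz":[0,0,0],"jaw":0.75},
    {"turn":[0,0,0],"xyz":[0,0,0],"jaw":0.75},
  ],
)

```text
time_s: 37.02
tool_pos: [589.1, 29.8, 147.4]
ee_rot: [3.141, 0.0, 1.592]
contact_force: [0.1, -0.4, -0.9]
grip_width: 0.501
grasp_force: 31.3
```

Request:
carry_out(
  moves=[
    {"turn":[0,0,0],"xyz":[0,0,0.1],"jaw":0.75},
    {"turn":[0,0,0],"xyz":[0,0,0],"jaw":0.35},
    {"turn":[0,0,0],"xyz":[0,0,0],"jaw":0.3},
    {"turn":[0,0,0],"xyz":[0,0,0],"jaw":0.28},
    {"turn":[0,0,0],"xyz":[0,0,0],"jaw":0.28},
    {"turn":[0,0,0],"xyz":[0,0,-3],"jaw":0.28},
    {"turn":[0,0,0],"xyz":[0,0,-5],"jaw":0.28},
    {"turn":[0,0,0],"xyz":[0,0,-5],"jaw":0.5},
    {"turn":[0,0,0],"xyz":[-5,-5,0],"jaw":0.8},
    {"turn":[0,0,0],"xyz":[-2,-5,0],"jaw":1},
  ],
)

```text
time_s: 38.28
tool_pos: [495.9, -37.8, 277.2]
ee_rot: [3.14, 0.001, 1.591]
contact_force: [-0.3, -0.9, 0.2]
grip_width: 0.084
grasp_force: 0.0
```

Request:
carry_out(
  moves=[
    {"turn":[0,0,-0.174],"xyz":[0,-2,0],"jaw":1},
    {"turn":[0,0,-0.174],"xyz":[0,0,0],"jaw":1},
    {"turn":[0,0,-0.174],"xyz":[0,0,0],"jaw":1},
    {"turn":[0,0,-0.174],"xyz":[0,0,0],"jaw":1},
    {"turn":[0,0,-0.174],"xyz":[0,0,0],"jaw":1},
    {"turn":[0,0,-0.174],"xyz":[0,0,0],"jaw":1},
    {"turn":[0,0,-0.174],"xyz":[0,0,0],"jaw":1},
    {"turn":[0,0,-0.174],"xyz":[0,0,0],"jaw":1},
    {"turn":[0,0,-0.18],"xyz":[0,0,0],"jaw":1},
    {"turn":[0,0,0],"xyz":[0,0,0],"jaw":1},
  ],
)

```text
time_s: 39.52
tool_pos: [476.2, -36.8, 276.3]
ee_rot: [-3.142, 0.0, -3.12]
contact_force: [0.7, 1.0, -0.6]
grip_width: -0.0
grasp_force: 0.0
```

```bash
python3 - <<'E'
from h import *
st();c,im=shot("wrist","w9")
E
```

```text
t 39.52 pos [476.2 -36.8 276.3] rpy [-3.142  0.    -3.12 ] F [ 0.7  1.  -0.6] w -0.0 gf 0.0 q [-0.18 -0.22  1.76 -0.    1.6  -1.78]
```

View pics/w9.png

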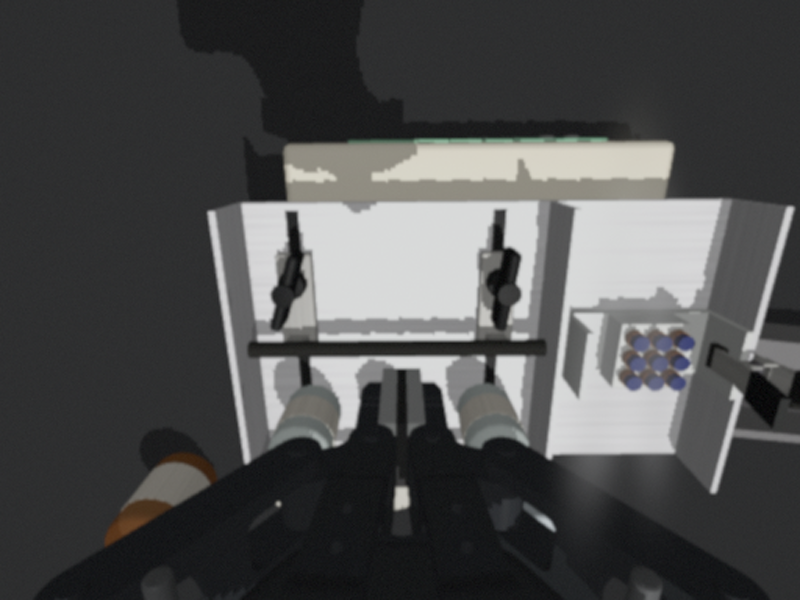

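The outer two bottles stand upright behind the bar at (308,410) and (490,410); the middle one is hidden by the fingers. The bar runs along row 348 and the rack and clip are in place. The wings are at (288,290) and (507,288).

```bash
python3 - <<'E'
from h import *
c=cam("wrist");k=1.5625
def f(n,u,v,z):
    P=ray(c,u/k,v/k,z);print(n,np.round(P,1));return P
f("bar R",250,349,124);f("bar L",545,347,124)
f("barR robot edge",300,342,124);f("barL robot edge",500,341,124)
for n,a,b in(("wr",(296,253),(278,328)),("wl",(513,252),(500,326))):
    A=f(n,*a,142);B=f(n,*b,142);print((A+B)/2,np.linalg.norm(A-B),np.arctan2(B[1]-A[1],B[0]-A[0]))
f("foot l",479,293,109);f("foot r",518,252,109)
f("gL",243,460,146);f("gRn",209,211,146);f("gLn",793,208,146);f("gLf",713,491,146);
E
```

```text
bar R [ 528.2 -143.7  124. ]
bar L [522.9  67.  124. ]
barR robot edge [ 522.1 -107.7  124. ]
barL robot edge [518.8  34.4 124. ]
wr [ 453.8 -102.5  142. ]
wr [ 504.3 -117.3  142. ]
[ 479.02514095 -109.8688797   142.        ] 52.64642210689118 -0.2847816175535368
wl [450.7  32.6 142. ]
wl [500.3  28.9 142. ]
[475.50478438  30.73427891 142.        ] 49.68997143041785 -0.07358029155930351
foot l [488.   19.7 109. ]
foot r [457.6  44.8 109. ]
gL [ 606.1 -148.7  146. ]
gRn [ 428.4 -151.8  146. ]
gLn [420.4 195.2 146. ]
gLf [627.7 198.3 146. ]
```

Request:
carry_out(
  moves=[
    {"turn":[0,0,0],"xyz":[-0.5,-0.1,5],"jaw":1},
    {"turn":[0,0,0],"xyz":[0,0,5],"jaw":1},
    {"turn":[0,0,0],"xyz":[0,0,4],"jaw":1},
    {"turn":[0,-0.18,0],"xyz":[0,0,0],"jaw":1},
    {"turn":[0,0,0],"xyz":[0,0,0],"jaw":1},
    {"turn":[0,0,0],"xyz":[0,0,0],"jaw":1},
  ],
)

```text
time_s: 40.33
tool_pos: [483.0, -38.2, 139.2]
ee_rot: [-3.141, 0.183, -3.121]
contact_force: [-0.2, 0.1, 1.1]
grip_width: -0.0
grasp_force: 0.0
```

```bash
python3 - <<'E'
from h import *
st();go([500,-38,126]);go([546,-36.8,126])
E
```

```text
t 40.33 pos [483.  -38.2 139.2] rpy [-3.141  0.183 -3.121] F [-0.2  0.1  1.1] w -0.0 gf 0.0 q [-0.22 -0.3   2.09  0.05  1.17 -1.82]
shift cm [-1.43 -0.01  1.6 ] 
shift cm [-5.95  0.02  2.44]
```

Request:
carry_out(
  moves=[
    {"turn":[0,0,0],"xyz":[-1.4,0,1.6],"jaw":1},
    {"turn":[0,0,0],"xyz":[-0.6,0,0.11],"jaw":1},
    {"turn":[0,0,0],"xyz":[-0.6,0,0.11],"jaw":1},
    {"turn":[0,0,0],"xyz":[0,0,0],"jaw":1},
    {"turn":[0,0,0],"xyz":[0,0,0],"jaw":1},
  ],
)

```text
time_s: 40.95
tool_pos: [510.3, -37.1, 123.5]
ee_rot: [-3.141, 0.18, -3.119]
contact_force: [-0.9, -0.1, -0.1]
grip_width: -0.0
grasp_force: 0.0
```

Request:
carry_out(
  moves=[
    {"turn":[0,0,0],"xyz":[-0.6,0,0.11],"jaw":1},
    {"turn":[0,0,0],"xyz":[-0.6,0,0.11],"jaw":1},
    {"turn":[0,0,0],"xyz":[-0.6,0,0.11],"jaw":1},
    {"turn":[0,0,0],"xyz":[-0.4,0,0.07],"jaw":1},
    {"turn":[0,0,0],"xyz":[0,0,0],"jaw":1},
    {"turn":[0,0,0],"xyz":[0,0,0],"jaw":1},
  ],
)

```text
time_s: 41.7
tool_pos: [532.7, -36.7, 123.1]
ee_rot: [-3.141, 0.181, -3.119]
contact_force: [0.2, 0.5, -0.1]
grip_width: -0.001
grasp_force: 0.0
```

Request:
carry_out(
  moves=[
    {"turn":[0,0,0],"xyz":[-0.4,0,0.07],"jaw":1},
    {"turn":[0,0,0],"xyz":[-0.4,0,0.07],"jaw":1},
  ],
)

```text
time_s: 41.95
tool_pos: [540.5, -36.4, 123.0]
ee_rot: [-3.142, 0.179, -3.119]
contact_force: [-2.9, -1.1, 1.5]
grip_width: -0.001
grasp_force: 1.5
```

Request:
carry_out(
  moves=[
    {"turn":[0,0,0],"xyz":[-0.2,0,0.035],"jaw":1},
    {"turn":[0,0,0],"xyz":[-0.2,0,0.035],"jaw":1},
  ],
)

```text
time_s: 42.2
tool_pos: [544.6, -36.3, 123.0]
ee_rot: [-3.142, 0.179, -3.119]
contact_force: [-5.3, -0.3, 2.1]
grip_width: 0.003
grasp_force: 2.1
```

Request:
carry_out(
  moves=[
    {"turn":[0,0,0],"xyz":[-0.2,0,0.035],"jaw":1},
    {"turn":[0,0,0],"xyz":[0,0,0],"jaw":1},
  ],
)

```text
time_s: 42.45
tool_pos: [546.6, -36.2, 123.0]
ee_rot: [3.142, 0.18, -3.119]
contact_force: [-3.7, -0.4, 0.4]
grip_width: 0.003
grasp_force: 1.8
```

Request:
carry_out(
  moves=[
    {"turn":[0,0,0],"xyz":[-0.3,0,0.05],"jaw":1},
    {"turn":[0,0,0],"xyz":[-0.3,0,0.05],"jaw":1},
    {"turn":[0,0,0],"xyz":[0,0,0],"jaw":1},
  ],
)

```text
time_s: 42.82
tool_pos: [550.6, -36.1, 122.2]
ee_rot: [3.141, 0.175, -3.119]
contact_force: [-17.0, -1.4, 8.1]
grip_width: -0.001
grasp_force: 7.4
```

Request:
carry_out(
  moves=[
    {"turn":[0,0,0],"xyz":[-0.3,0,0.05],"jaw":1},
    {"turn":[0,0,0],"xyz":[0,0,0],"jaw":1},
  ],
)

```text
time_s: 43.08
tool_pos: [551.1, -35.9, 121.2]
ee_rot: [3.141, 0.169, -3.119]
contact_force: [-29.4, 0.2, 15.0]
grip_width: 0.002
grasp_force: 13.5
```

Request:
carry_out(
  moves=[
    {"turn":[0,0,0],"xyz":[-0.3,0,0.05],"jaw":1},
    {"turn":[0,0,0],"xyz":[0,0,0],"jaw":1},
  ],
)

```text
time_s: 43.32
tool_pos: [551.7, -35.9, 120.6]
ee_rot: [3.141, 0.163, -3.119]
contact_force: [-47.1, -1.3, 25.7]
grip_width: -0.002
grasp_force: 21.0
```

Request:
carry_out(
  moves=[
    {"turn":[0,0,0],"xyz":[1,0,-0.2],"jaw":1},
    {"turn":[0,0,0],"xyz":[4,0,-0.7],"jaw":1},
    {"turn":[0,0.18,0],"xyz":[0,0,0],"jaw":1},
    {"turn":[0,0,0],"xyz":[2,0,-5],"jaw":1},
    {"turn":[0,0,0],"xyz":[4,0,-4],"jaw":1},
    {"turn":[0,0,0],"xyz":[3,0,-5],"jaw":0.8},
    {"turn":[0,0,0],"xyz":[0,0,0],"jaw":0.6},
    {"turn":[0,0,0],"xyz":[0,0,0],"jaw":0.6},
  ],
)

```text
time_s: 44.32
tool_pos: [418.7, -39.2, 263.7]
ee_rot: [-3.141, 0.003, -3.12]
contact_force: [0.4, -0.1, -0.5]
grip_width: 0.397
grasp_force: 0.0
```

```bash
python3 - <<'E'
from h import *
st();c,im=shot("wrist","w10")
E
```

```text
t 44.33 pos [418.7 -39.2 263.7] rpy [-3.141e+00  3.000e-03 -3.120e+00] F [ 0.4 -0.1 -0.5] w 33.8 gf 0.0 q [-0.22 -0.39  1.92  0.    1.61 -1.81]
```

View pics/w10.png

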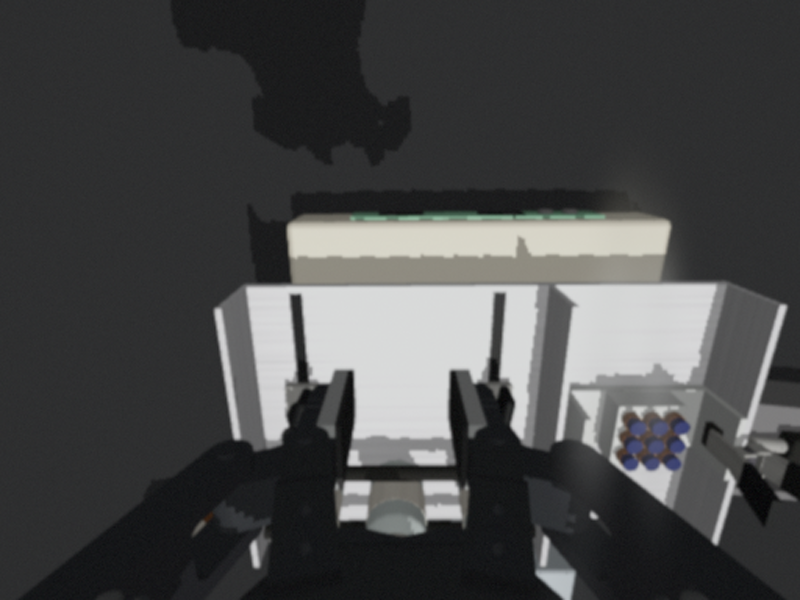

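The bar now runs along row 472, right up against the middle bottle at (397,500), and the rack and clip are unchanged. That was my 14th and last picture, so from here I measure numerically.

```bash
python3 - <<'E'
from h import *
c,im=shot("wrist");g=cv2.cvtColor(im,cv2.COLOR_BGR2GRAY)
for u in(232,250,262,280):
    print(u,[int(x) for x in g[285:330,u]])
for u,v in((232,300),(280,300),(256,299),(256,306)):print(u,v,np.round(ray(c,u,v,124),1))
E
```

```text
232 [135, 135, 136, 138, 139, 137, 136, 134, 134, 134, 136, 135, 129, 106, 61, 28, 22, 27, 29, 33, 35, 34, 33, 73, 142, 188, 206, 209, 211, 212, 210, 204, 185, 151, 136, 135, 135, 136, 141, 161, 188, 204, 209, 210, 210]
250 [133, 133, 136, 136, 136, 136, 134, 134, 133, 130, 122, 108, 97, 79, 47, 25, 18, 22, 21, 22, 26, 25, 26, 44, 80, 104, 109, 110, 110, 110, 111, 110, 110, 111, 110, 113, 110, 104, 99, 99, 100, 101, 100, 101, 105]
262 [133, 133, 135, 144, 171, 197, 203, 187, 155, 137, 135, 132, 118, 89, 49, 22, 25, 27, 31, 36, 34, 41, 44, 54, 80, 105, 108, 109, 108, 108, 109, 108, 108, 109, 110, 110, 112, 110, 102, 100, 97, 97, 98, 97, 98]
280 [132, 134, 134, 146, 180, 203, 209, 209, 206, 208, 210, 210, 204, 173, 100, 29, 24, 29, 34, 36, 39, 41, 45, 96, 167, 201, 208, 209, 211, 210, 206, 183, 150, 135, 133, 131, 133, 133, 144, 170, 195, 205, 209, 210, 209]
232 300 [561.4 -64.8 124. ]
280 300 [560.2  -8.4 124. ]
256 299 [559.4 -36.6 124. ]
256 306 [569.4 -36.4 124. ]
```

Request:
carry_out(
  moves=[
    {"turn":[0,0,0.153],"xyz":[0,0,0],"jaw":0.6},
    {"turn":[0,0,0.153],"xyz":[0,0,0],"jaw":0.6},
    {"turn":[0,0,0],"xyz":[0,0,0],"jaw":0.6},
    {"turn":[0,0,0],"xyz":[0,0,0],"jaw":0.6},
  ],
)

```text
time_s: 44.92
tool_pos: [417.9, -39.0, 262.4]
ee_rot: [-3.142, -0.002, 2.861]
contact_force: [-0.9, -0.9, -0.1]
grip_width: 0.4
grasp_force: 0.0
```

```bash
python3 - <<'E'
from h import *
st();go([500,-111,250],2.857)
c,im=shot("wrist")
E
```

```text
t 44.92 pos [417.9 -39.  262.4] rpy [-3.142e+00 -2.000e-03  2.861e+00] F [-0.9 -0.9 -0.1] w 34.0 gf 0.0 q [-0.22 -0.38  1.92  0.    1.61 -1.51]
shift cm [-9.88 -4.65  1.22] turn [-0.    -0.002  0.004]
```

Request:
carry_out(
  moves=[
    {"turn":[0,0,0],"xyz":[-5.9,-2,0],"jaw":0.6},
    {"turn":[0,0,0],"xyz":[-5.9,-2,0],"jaw":0.6},
    {"turn":[0,0,0],"xyz":[0,0,0],"jaw":0.6},
    {"turn":[0,0,0],"xyz":[0,0,0],"jaw":0.6},
    {"turn":[0,0,0],"xyz":[0,0,0],"jaw":0.6},
  ],
)

```text
time_s: 45.6
tool_pos: [519.8, -110.0, 264.1]
ee_rot: [3.142, 0.001, 2.859]
contact_force: [-0.4, -0.3, 0.9]
grip_width: 0.399
grasp_force: 0.0
```

```bash
cat >wing.py <<'E'
from h import *
import sys
def wing(px,py,z=140):
    s=st();c,im=shot("wrist");g=cv2.cvtColor(im,cv2.COLOR_BGR2GRAY)
    u0,v0=proj(c,[px,py,z]);print("pred px",u0,v0)
    m=(g<62).astype(np.uint8)
    # rectify top plane: sample grid of world points at height z around the prediction
    n=81;xs=np.arange(-40,41);W=np.zeros((n,n),np.uint8)
    for i,a in enumerate(xs):
        for j,b in enumerate(xs):
            u,v=proj(c,[px+a,py+b,z]);u,v=int(round(u)),int(round(v))
            if 0<=u<512 and 0<=v<384: W[i,j]=g[v,u]
    return W,s
W,s=wing(float(sys.argv[1]),float(sys.argv[2]))
for r in W[::-3]: print("".join(" .:-=+*#%@"[9-min(9,int(x)//22)] for x in r[::-2]))
E
python3 wing.py 521 -111
```

```text
t 45.6 pos [ 519.8 -110.   264.1] rpy [3.142e+00 1.000e-03 2.859e+00] F [-0.4 -0.3  0.9] w 33.9 gf 0.0 q [-0.31 -0.07  1.64  0.    1.56 -1.59]
pred px 255.80412017586195 189.55106633326938
%%%%%%%%%%%%%%%%%%%%%%%%%%%%%%%%%%%#++. -
%%%%%%%%%%%%%%%%%%%%%%@%%%%%%%%%%%%*++. -
#*=+-=:=:=:++#***#*####**++=+-:..:*+++. -
-.         .-==+***+**+++----- . .++++. -
--.... -:-:.-+=++++++++++---------++++: .
-------------+=======+*%##=------=++++. .
--------------......-=%#%#=------=++++:  
:--------.:::-.......=#%%+--:. . :=+++- .
             :......:##%%:        =+++- .
             :......:##%*.       .=+++=  
             :.....-+##%+        .=+++= .
              ...:+#####*         =+++=  
              ...=#######:        :+++=  
             ...=########=.       :+++=  
             ..:#######%*=.       :+++=  
             ..=##%%%%@%*-.       :+++=  
              ::%%#%%@@%=.        :+++=. 
              :.+%#%%@@#=:        :+++=  
              :.:%#%%#++=:        :+++=. 
              :.+##%*===+-        .+++=. 
              ::%#%#++===:        .++++. 
              :+%%%*+=+--:        .+++=. 
              :+%%%##+=-=:        .++++: 
                 -@@%+:           .++++: 
                :=%@@+.            ++++:.
                 =@@%:             =+++=-
                 .@@%:             =++++-
```

Request:
carry_out(
  moves=[
    {"turn":[0,0,0],"xyz":[-0.1,-0.2,4],"jaw":0.75},
    {"turn":[0,0,0],"xyz":[0,0,4],"jaw":0.75},
    {"turn":[0,0,0],"xyz":[0,0,2],"jaw":0.75},
    {"turn":[0,0,0],"xyz":[0,0,1],"jaw":0.75},
    {"turn":[0,0,0],"xyz":[0,0,0],"jaw":0.75},
    {"turn":[0,0,0],"xyz":[0,0,0],"jaw":0.75},
  ],
)

```text
time_s: 46.4
tool_pos: [521.3, -112.9, 154.9]
ee_rot: [-3.141, 0.003, 2.858]
contact_force: [0.4, 0.1, -0.4]
grip_width: 0.251
grasp_force: 0.0
```

Request:
carry_out(
  moves=[
    {"turn":[0,0,0],"xyz":[0,0,1],"jaw":0.75},
    {"turn":[0,0,0],"xyz":[0,0,1],"jaw":0.75},
    {"turn":[0,0,0],"xyz":[0,0,0.3],"jaw":0.75},
    {"turn":[0,0,0],"xyz":[0,0,0],"jaw":0.75},
    {"turn":[0,0,0],"xyz":[0,0,0],"jaw":0.75},
  ],
)

```text
time_s: 47.02
tool_pos: [520.6, -112.8, 130.3]
ee_rot: [-3.141, 0.0, 2.858]
contact_force: [-0.0, 0.9, -0.7]
grip_width: 0.248
grasp_force: 0.0
```

Request:
carry_out(
  moves=[
    {"turn":[0,0,0],"xyz":[0,0,0],"jaw":1},
    {"turn":[0,0,0],"xyz":[0,0,0],"jaw":1},
    {"turn":[0,0,0],"xyz":[0,0,0],"jaw":1},
    {"turn":[0,0,0],"xyz":[0,0,0],"jaw":1},
  ],
  grip_force=40,
)

```text
time_s: 47.52
tool_pos: [520.9, -112.0, 130.7]
ee_rot: [3.14, 0.0, 2.858]
contact_force: [-0.3, 5.9, 1.3]
grip_width: 0.086
grasp_force: 41.2
```

```bash
python3 - <<'E'
from h import *
s=st();print(s["moment"])
E
```

```text
t 47.52 pos [ 520.9 -112.   130.7] rpy [3.14  0.    2.858] F [-0.3  5.9  1.3] w 7.3 gf 41.17739975452423 q [-0.31  0.03  1.8   0.    1.31 -1.6 ]
[ 0.7814201   0.04353762 -0.06438298]
```

Request:
carry_out(
  moves=[
    {"turn":[0,0,0.1],"xyz":[0,0.05,0],"jaw":1},
    {"turn":[0,0,0.15],"xyz":[0,0,0],"jaw":1},
    {"turn":[0,0,0.15],"xyz":[0,0,0],"jaw":1},
    {"turn":[0,0,0.15],"xyz":[0,0,0],"jaw":1},
    {"turn":[0,0,0.15],"xyz":[0,0,0],"jaw":1},
    {"turn":[0,0,0.15],"xyz":[0,0,0],"jaw":1},
    {"turn":[0,0,0.15],"xyz":[0,0,0],"jaw":1},
    {"turn":[0,0,0],"xyz":[0,0,0],"jaw":1},
  ],
)

```text
time_s: 48.52
tool_pos: [521.6, -110.7, 130.8]
ee_rot: [3.139, -0.002, 1.856]
contact_force: [2.5, 8.6, -0.3]
grip_width: 0.078
grasp_force: 41.0
```

```bash
python3 - <<'E'
from h import *
s=st();print(s["moment"])
E
```

```text
t 48.52 pos [ 521.6 -110.7  130.8] rpy [ 3.139e+00 -2.000e-03  1.856e+00] F [ 2.5  8.6 -0.3] w 6.7 gf 40.96676588058472 q [-0.31  0.03  1.8   0.    1.31 -0.59]
[ 1.32990604 -0.50979069 -0.0222633 ]
```

Request:
carry_out(
  moves=[
    {"turn":[0,0,0.15],"xyz":[0.1,0.03,0],"jaw":1},
    {"turn":[0,0,0.15],"xyz":[0,0,0],"jaw":1},
    {"turn":[0,0,0.15],"xyz":[0,0,0],"jaw":1},
    {"turn":[0,0,0.15],"xyz":[0,0,0],"jaw":1},
    {"turn":[0,0,0.15],"xyz":[0,0,0],"jaw":1},
    {"turn":[0,0,0.15],"xyz":[0,0,0],"jaw":1},
    {"turn":[0,0,0],"xyz":[0,0,0],"jaw":1},
  ],
)

```text
time_s: 49.4
tool_pos: [522.9, -110.8, 130.8]
ee_rot: [3.138, -0.003, 0.956]
contact_force: [12.3, 3.0, -6.4]
grip_width: 0.084
grasp_force: 40.1
```

```bash
python3 - <<'E'
from h import *
s=st();print(s["moment"])
E
```

```text
t 49.4 pos [ 522.9 -110.8  130.8] rpy [ 3.138e+00 -3.000e-03  9.560e-01] F [12.3  3.  -6.4] w 7.1 gf 40.0526887178421 q [-0.31  0.03  1.8   0.    1.31  0.31]
[ 0.52047321 -1.68013489 -0.07728248]
```

Request:
carry_out(
  moves=[
    {"turn":[0,0,0.1],"xyz":[0.08,0.12,0],"jaw":1},
    {"turn":[0,0,0.15],"xyz":[0,0,0],"jaw":1},
    {"turn":[0,0,0.15],"xyz":[0,0,0],"jaw":1},
    {"turn":[0,0,0.15],"xyz":[0,0,0],"jaw":1},
    {"turn":[0,0,0],"xyz":[0,0,0],"jaw":1},
  ],
)

```text
time_s: 50.02
tool_pos: [523.7, -111.5, 130.9]
ee_rot: [3.14, -0.003, 0.406]
contact_force: [7.1, -0.0, -4.0]
grip_width: 0.083
grasp_force: 40.4
```

```bash
python3 - <<'E'
from h import *
s=st();print(s["moment"])
E
```

```text
t 50.02 pos [ 523.7 -111.5  130.9] rpy [ 3.14e+00 -3.00e-03  4.06e-01] F [ 7.1 -0.  -4. ] w 7.0 gf 40.370017290115356 q [-0.31  0.03  1.79  0.    1.31  0.86]
[ 0.09102583 -1.12418054 -0.03184823]
```

Request:
carry_out(
  moves=[
    {"turn":[0,0,0.1],"xyz":[0,0,0],"jaw":1},
    {"turn":[0,0,0.1],"xyz":[0,0,0],"jaw":1},
    {"turn":[0,0,0],"xyz":[0,0,0],"jaw":1},
    {"turn":[0,0,0],"xyz":[0,0,0],"jaw":1},
  ],
)

```text
time_s: 50.52
tool_pos: [523.8, -111.7, 130.9]
ee_rot: [3.139, -0.004, 0.209]
contact_force: [6.3, -0.7, -4.6]
grip_width: 0.082
grasp_force: 49.7
```

```bash
python3 - <<'E'
from h import *
s=st();print(s["moment"])
E
```

```text
t 50.52 pos [ 523.8 -111.7  130.9] rpy [ 3.139 -0.004  0.209] F [ 6.3 -0.7 -4.6] w 7.0 gf 49.70813794119749 q [-0.31  0.03  1.79 -0.    1.31  1.06]
[-0.14815331 -1.2557526   0.94321583]
```

Request:
carry_out(
  moves=[
    {"turn":[0,0,0.1],"xyz":[0,0,0],"jaw":1},
    {"turn":[0,0,0.1],"xyz":[0,0,0],"jaw":1},
    {"turn":[0,0,0],"xyz":[0,0,0],"jaw":1},
  ],
)

```text
time_s: 50.9
tool_pos: [523.8, -111.8, 131.1]
ee_rot: [3.139, -0.004, 0.01]
contact_force: [6.5, -1.8, -2.6]
grip_width: 0.087
grasp_force: 128.4
```

```bash
python3 - <<'E'
from h import *
s=st();print(s["moment"])
E
```

```text
t 50.9 pos [ 523.8 -111.8  131.1] rpy [ 3.139 -0.004  0.01 ] F [ 6.5 -1.8 -2.6] w 7.4 gf 128.43828211538494 q [-0.31  0.03  1.79 -0.    1.31  1.26]
[-0.26346197 -1.11451047  2.87059327]
```

Request:
carry_out(
  moves=[
    {"turn":[0,0,-0.15],"xyz":[0,0,0],"jaw":1},
    {"turn":[0,0,-0.05],"xyz":[0,0,0],"jaw":1},
    {"turn":[0,0,0],"xyz":[0,0,0],"jaw":0.85},
    {"turn":[0,0,0],"xyz":[0,0,0],"jaw":0.75},
    {"turn":[0,0,0],"xyz":[0,0,0],"jaw":0.75},
    {"turn":[0,0,0],"xyz":[0,0,0],"jaw":0.75},
    {"turn":[0,0,0],"xyz":[0,0,-2],"jaw":0.75},
    {"turn":[0,0,0],"xyz":[0,0,-4],"jaw":0.75},
    {"turn":[0,0,0],"xyz":[0,0,-5],"jaw":0.75},
    {"turn":[0,0,0],"xyz":[0,0,0],"jaw":0.75},
  ],
)

```text
time_s: 52.15
tool_pos: [524.7, -112.1, 245.7]
ee_rot: [3.137, -0.008, 0.208]
contact_force: [-0.3, 0.7, -0.7]
grip_width: 0.248
grasp_force: 0.0
```

```bash
python3 - <<'E'
from h import *
s=st();go([520,33,240],np.pi-0.08)
E
```

```text
t 52.15 pos [ 524.7 -112.1  245.7] rpy [ 3.137 -0.008  0.208] F [-0.3  0.7 -0.7] w 21.1 gf 0.0 q [-0.31 -0.05  1.66 -0.    1.52  1.06]
shift cm [  2.53 -14.3    0.53] turn [ 0.012  0.005 -2.854]
```

Request:
carry_out(
  moves=[
    {"turn":[0,0,0],"xyz":[0.85,-4.8,0],"jaw":0.75},
    {"turn":[0,0,0],"xyz":[0.85,-4.8,0],"jaw":0.75},
    {"turn":[0,0,0],"xyz":[0.85,-4.8,0],"jaw":0.75},
    {"turn":[0,0,-0.18],"xyz":[0,0,0],"jaw":0.75},
    {"turn":[0,0,-0.18],"xyz":[0,0,0],"jaw":0.75},
    {"turn":[0,0,-0.18],"xyz":[0,0,0],"jaw":0.75},
    {"turn":[0,0,-0.18],"xyz":[0,0,0],"jaw":0.75},
    {"turn":[0,0,-0.18],"xyz":[0,0,0],"jaw":0.75},
    {"turn":[0,0,-0.18],"xyz":[0,0,0],"jaw":0.75},
    {"turn":[0,0,-0.18],"xyz":[0,0,0],"jaw":0.75},
  ],
)

```text
time_s: 53.4
tool_pos: [516.9, 34.9, 239.2]
ee_rot: [-3.14, 0.0, 1.474]
contact_force: [-0.6, 1.0, 0.2]
grip_width: 0.251
grasp_force: 0.0
```

Request:
carry_out(
  moves=[
    {"turn":[0,0,-0.18],"xyz":[0,0,0],"jaw":0.75},
    {"turn":[0,0,-0.18],"xyz":[0,0,0],"jaw":0.75},
    {"turn":[0,0,-0.18],"xyz":[0,0,0],"jaw":0.75},
    {"turn":[0,0,-0.18],"xyz":[0,0,0],"jaw":0.75},
    {"turn":[0,0,-0.18],"xyz":[0,0,0],"jaw":0.75},
    {"turn":[0,0,-0.18],"xyz":[0,0,0],"jaw":0.75},
    {"turn":[0,0,-0.18],"xyz":[0,0,0],"jaw":0.75},
    {"turn":[0,0,-0.18],"xyz":[0,0,0],"jaw":0.75},
    {"turn":[0,0,0],"xyz":[0,0,0],"jaw":0.75},
    {"turn":[0,0,0],"xyz":[0,0,0],"jaw":0.75},
  ],
)

```text
time_s: 54.65
tool_pos: [517.2, 34.9, 239.8]
ee_rot: [-3.141, -0.001, 2.904]
contact_force: [-0.8, 0.6, -0.3]
grip_width: 0.248
grasp_force: 0.0
```

```bash
python3 wing.py 520 34; python3 -c "
from h import *
go([520,34,130],np.pi-0.08)"
```

```text
t 54.65 pos [517.2  34.9 239.8] rpy [-3.141e+00 -1.000e-03  2.904e+00] F [-0.8  0.6 -0.3] w 21.1 gf 0.0 q [-0.03 -0.09  1.71  0.    1.52 -1.36]
pred px 256.24344900759513 199.83958772330115
..:*#%*#+#####%@%%%%@@@%@@@@@@@@%%@@%#*##
..:*#%%%%%%%%%%%%%%%%@@@@@@@@@@@%%@%#####
..:*#%%%%%%%%%%%%%%%%@@@@@@@@@@%@@@%#*##%
...+%@@@%%%#%%@%@@@@@@@%%%#%#%#%#%%#***=+
..:*+++:.:.::+**######**++++++++=:.--+=:.
..:*===-.....=+******#**+===++++=----:-::
...+===-=:==+*+++++*%%%#+====+=++++=++=+=
..:++=======+=-=-+=#%%@#*++=++++++++++++=
...*+=========:::::+%%%+=================
...++=====-:.-:::::#%%%==-===::.........:
...++==......-::::-%%%%--................
...*+==-.....-::::=%%%%=-................
...=+==:.....::::=*%%%%#=................
...++==......:::-##%%%%%*:...............
...++==-.....-::-%%%%%%%*................
...-+==:.....-:-#%%%%%%#=................
...=+==......::*#%@%%%%#-................
...=+==......:-#%%@%%@@%=................
...:+==-.....:-+%%@%%@@#=................
...-*==:.....:::+%%%%%**+................
...=+==:......:::+%%@%+++:...............
...:+===.....::::+@@@#+++:...............
-..:*===......-::#@@@*+=-=...............
-..-*===......==+@@@%**++................
:..-+===......:::*@@@++==................
-..:+===.........=@@%+=-.................
-..:*+==.........=@@@+=-.................
shift cm [-0.3  -0.02 10.99] turn [-0.    -0.001 -0.157]
```

Request:
carry_out(
  moves=[
    {"turn":[0,0,-0.148],"xyz":[0,0,0],"jaw":0.75},
    {"turn":[0,0,0],"xyz":[-0.35,-0.05,4],"jaw":0.75},
    {"turn":[0,0,0],"xyz":[0,0,3],"jaw":0.75},
    {"turn":[0,0,0],"xyz":[0,0,1],"jaw":0.75},
    {"turn":[0,0,0],"xyz":[0,0,0],"jaw":0.75},
    {"turn":[0,0,0],"xyz":[0,0,0],"jaw":0.75},
  ],
)

```text
time_s: 55.45
tool_pos: [521.8, 34.1, 161.9]
ee_rot: [3.141, 0.002, 3.055]
contact_force: [0.5, 0.2, 0.6]
grip_width: 0.253
grasp_force: 0.0
```

Request:
carry_out(
  moves=[
    {"turn":[0,0,0],"xyz":[0,0,1],"jaw":0.75},
    {"turn":[0,0,0],"xyz":[0,0,1],"jaw":0.75},
    {"turn":[0,0,0],"xyz":[0,0,0.8],"jaw":0.75},
    {"turn":[0,0,0],"xyz":[0,0,0],"jaw":0.75},
    {"turn":[0,0,0],"xyz":[0,0,0],"jaw":0.75},
  ],
)

```text
time_s: 56.08
tool_pos: [520.9, 34.1, 132.3]
ee_rot: [3.142, 0.0, 3.056]
contact_force: [0.5, 0.4, -0.4]
grip_width: 0.253
grasp_force: 0.0
```

Request:
carry_out(
  moves=[
    {"turn":[0,0,0],"xyz":[0,0,0.15],"jaw":0.75},
    {"turn":[0,0,0],"xyz":[0,0,0],"jaw":1},
    {"turn":[0,0,0],"xyz":[0,0,0],"jaw":1},
    {"turn":[0,0,0],"xyz":[0,0,0],"jaw":1},
    {"turn":[0,0,0],"xyz":[0,0,0],"jaw":1},
  ],
)

```text
time_s: 56.7
tool_pos: [521.0, 33.6, 131.0]
ee_rot: [-3.141, 0.0, 3.056]
contact_force: [-1.2, -5.5, 2.2]
grip_width: 0.083
grasp_force: 41.5
```

```bash
python3 - <<'E'
from h import *
s=st();print(s["moment"])
E
```

```text
t 56.7 pos [521.   33.6 131. ] rpy [-3.141  0.     3.056] F [-1.2 -5.5  2.2] w 7.1 gf 41.479822397232056 q [-0.03 -0.    1.83 -0.    1.31 -1.52]
[-0.83138406  0.06203956 -0.04332716]
```

Request:
carry_out(
  moves=[
    {"turn":[0,0,0.1],"xyz":[0,-0.05,0],"jaw":1},
    {"turn":[0,0,0.15],"xyz":[0,0,0],"jaw":1},
    {"turn":[0,0,0.15],"xyz":[0,0,0],"jaw":1},
    {"turn":[0,0,0.15],"xyz":[0,0,0],"jaw":1},
    {"turn":[0,0,0.15],"xyz":[0,0,0],"jaw":1},
    {"turn":[0,0,0.15],"xyz":[0,0,0],"jaw":1},
    {"turn":[0,0,0.15],"xyz":[0,0,0],"jaw":1},
    {"turn":[0,0,0],"xyz":[0,0,0],"jaw":1},
  ],
)

```text
time_s: 57.7
tool_pos: [519.9, 31.4, 130.9]
ee_rot: [-3.138, 0.002, 2.053]
contact_force: [-7.2, -13.7, 6.8]
grip_width: 0.083
grasp_force: 42.2
```

Request:
carry_out(
  moves=[
    {"turn":[0,0,0.15],"xyz":[0,0,0],"jaw":1},
    {"turn":[0,0,0.15],"xyz":[0,0,0],"jaw":1},
    {"turn":[0,0,0.15],"xyz":[0,0,0],"jaw":1},
    {"turn":[0,0,0],"xyz":[0,0,0],"jaw":1},
  ],
)

```text
time_s: 58.2
tool_pos: [518.8, 31.1, 130.9]
ee_rot: [-3.137, 0.004, 1.603]
contact_force: [-14.9, -16.2, 10.8]
grip_width: 0.082
grasp_force: 42.9
```

Request:
carry_out(
  moves=[
    {"turn":[0,0,0],"xyz":[-0.2,-0.2,0],"jaw":1},
    {"turn":[0,0,0],"xyz":[0,0,0],"jaw":1},
  ],
)

```text
time_s: 58.45
tool_pos: [518.5, 30.9, 131.0]
ee_rot: [-3.141, 0.001, 1.605]
contact_force: [-3.6, -6.5, 4.3]
grip_width: 0.079
grasp_force: 41.9
```

Request:
carry_out(
  moves=[
    {"turn":[0,0,0.15],"xyz":[0,0,0],"jaw":1},
    {"turn":[0,0,0.15],"xyz":[0,0,0],"jaw":1},
    {"turn":[0,0,0.15],"xyz":[0,0,0],"jaw":1},
    {"turn":[0,0,0.15],"xyz":[0,0,0],"jaw":1},
    {"turn":[0,0,0],"xyz":[0,0,0],"jaw":1},
  ],
)

```text
time_s: 59.08
tool_pos: [517.1, 31.2, 130.9]
ee_rot: [-3.138, 0.003, 1.004]
contact_force: [-11.8, -5.3, 11.9]
grip_width: 0.082
grasp_force: 42.9
```

Request:
carry_out(
  moves=[
    {"turn":[0,0,0],"xyz":[-0.12,-0.1,0],"jaw":1},
    {"turn":[0,0,0.15],"xyz":[0,0,0],"jaw":1},
    {"turn":[0,0,0.15],"xyz":[0,0,0],"jaw":1},
    {"turn":[0,0,0.15],"xyz":[0,0,0],"jaw":1},
    {"turn":[0,0,0.1],"xyz":[0,0,0],"jaw":1},
    {"turn":[0,0,0],"xyz":[0,0,0],"jaw":1},
  ],
)

```text
time_s: 59.82
tool_pos: [515.9, 32.2, 131.0]
ee_rot: [-3.139, 0.002, 0.455]
contact_force: [-11.6, 2.3, 10.1]
grip_width: 0.084
grasp_force: 42.7
```

```bash
python3 - <<'E'
from h import *
s=st();print(s["moment"])
E
```

```text
t 59.83 pos [515.9  32.2 131. ] rpy [-3.139e+00  2.000e-03  4.550e-01] F [-11.6   2.3  10.1] w 7.1 gf 42.72859454154968 q [-0.04 -0.01  1.84  0.    1.32  1.08]
[ 0.19858719  1.82109501 -0.01917608]
```

Request:
carry_out(
  moves=[
    {"turn":[0,0,0.1],"xyz":[0,0,0],"jaw":1},
    {"turn":[0,0,0.1],"xyz":[0,0,0],"jaw":1},
    {"turn":[0,0,0],"xyz":[0,0,0],"jaw":1},
    {"turn":[0,0,0],"xyz":[0,0,0],"jaw":1},
  ],
)

```text
time_s: 60.32
tool_pos: [515.7, 32.7, 131.0]
ee_rot: [-3.138, 0.003, 0.257]
contact_force: [-12.6, 4.0, 12.2]
grip_width: 0.082
grasp_force: 42.9
```

```bash
python3 - <<'E'
from h import *
s=st();print(s["moment"])
E
```

```text
t 60.33 pos [515.7  32.7 131. ] rpy [-3.138e+00  3.000e-03  2.570e-01] F [-12.6   4.   12.2] w 7.0 gf 42.939868569374084 q [-0.04 -0.01  1.84  0.    1.32  1.28]
[0.57585534 1.99043676 0.29855832]
```

Request:
carry_out(
  moves=[
    {"turn":[0,0,0.12],"xyz":[-0.1,0,0],"jaw":1},
    {"turn":[0,0,0],"xyz":[0,0,0],"jaw":1},
    {"turn":[0,0,0],"xyz":[0,0,0],"jaw":1},
  ],
)

```text
time_s: 60.7
tool_pos: [515.6, 32.8, 131.1]
ee_rot: [-3.139, 0.001, 0.139]
contact_force: [-7.7, 5.1, 6.8]
grip_width: 0.087
grasp_force: 76.1
```

```bash
python3 - <<'E'
from h import *
s=st();print(s["moment"])
E
```

```text
t 60.7 pos [515.6  32.8 131.1] rpy [-3.139e+00  1.000e-03  1.390e-01] F [-7.7  5.1  6.8] w 7.4 gf 76.07481742277741 q [-0.04 -0.01  1.84  0.    1.32  1.39]
[0.85778769 1.25050389 1.52860673]
```

Request:
carry_out(
  moves=[
    {"turn":[0,0,-0.1],"xyz":[0,0,0],"jaw":1},
    {"turn":[0,0,0],"xyz":[0,0,0],"jaw":0.85},
    {"turn":[0,0,0],"xyz":[0,0,0],"jaw":0.75},
    {"turn":[0,0,0],"xyz":[0,0,0],"jaw":0.75},
    {"turn":[0,0,0],"xyz":[0,0,-2],"jaw":0.75},
    {"turn":[0,0,0],"xyz":[0,0,-4],"jaw":0.75},
    {"turn":[0,0,0],"xyz":[0,0,-5],"jaw":0.75},
    {"turn":[0,0,0],"xyz":[0,0,-5],"jaw":0.75},
  ],
)

```text
time_s: 61.7
tool_pos: [516.2, 30.7, 292.1]
ee_rot: [-3.141, 0.0, 0.235]
contact_force: [0.9, -0.4, -0.8]
grip_width: 0.248
grasp_force: 0.0
```

Request:
carry_out(
  moves=[
    {"turn":[0,0,0],"xyz":[-5,2,-3],"jaw":0.75},
    {"turn":[0,0,0],"xyz":[-5,2,0],"jaw":0.75},
    {"turn":[0,0,-0.15],"xyz":[-1,0,0],"jaw":0.75},
    {"turn":[0,0,0],"xyz":[0,0,0],"jaw":0.75},
    {"turn":[0,0,0],"xyz":[0,0,0],"jaw":0.75},
  ],
)

```text
time_s: 62.32
tool_pos: [419.2, -33.6, 320.7]
ee_rot: [-3.142, -0.0, 0.383]
contact_force: [-0.2, 1.2, 0.2]
grip_width: 0.25
grasp_force: 0.0
```

```bash
python3 - <<'E'
from h import *
st()
c,im=shot("wrist");g=cv2.cvtColor(im,cv2.COLOR_BGR2GRAY)
def show(z,x0,x1,y0,y1,dx,dy):
    for x in np.arange(x1,x0,-dx):
        r=""
        for y in np.arange(y1,y0,-dy):
            u,v=map(int,np.round(proj(c,[x,y,z])));r+=" .:-=+*#%@"[9-min(9,int(g[v,u])//22)] if 0<=u<512 and 0<=v<384 else "?"
        print(r)
print("wings z140");show(140,470,570,-150,75,4,2.2)
print("caps z190");show(190,560,625,-150,220,4,2.5)
E
```

```text
t 62.33 pos [419.2 -33.6 320.7] rpy [-3.142 -0.     0.383] F [-0.2  1.2  0.2] w 21.2 gf 0.0 q [-0.2  -0.39  1.82  0.    1.71  0.99]
wings z140
??????????     =+++++++++++*=-----          =+*+***+++**+====+- .....:=+**######*#######****#####++++= 
?????#*++*=====+*#######%%%%%%%%%##########%%%%%%%%%%%%%%%%%%%%%%####%%##%#%%%%%%%%%%%%%%%%%#####*+++= 
? -**#####%#%###%%%%%%%%%%%%%%%%%%%%%%%%%%%%%%%%%%%%%%%%%@%%%%%%%%%%%%%%%%%%%%%%%@@%@@@%%%%%%%%%#++++= 
  .**%%%%%%%%%%%%%%%%@@@@@@@@@%%%%%%%%######%%%####**+###***+++**+=--::++=*+++##***++=-------++++++++= 
  .***+==-:---===+*****+=+------------------------------------------------++=======++=-------+++++++++.
  .***+--------======-===+------------------------------------------------=:...::-====------:=+++++++=.
   ***+--------.       ..-------::::-----:....:::::: .-----:.:      ...   .-..:-*#%*::       :+++++++= 
.  +**+---     +%+.    ..: ...                                            .-..*@@%#%=.       :+++++++=.
:  +**+--:     *#%%- . ..:                                                :-.-=%@@%##:       :+++++++=.
- .***+---     =%%%*:
[... 3485 characters left out ...]
?????????????????????????????????????????????     :-::=********++-    ===++-::=+*******+++++++ .########
?????????????????????????????????????????????????????????????????????????????????????:        =+=:==+****++++     +++=*+-:-++++++++=+++++=.:########
?????????????????????????????????????????????????????????????????????????????????++*+=.       ==++-=++++++++     .*+++=**+=++++++-  =+++++.:########
?????????????????????????????????????????????????????????????????????????????++++*+++--.      =++=***++**++-:     =*++++=+****+=:  .=+++++.:########
?????????????????????????????????????????????????????????????????????????=+++*+++++++---       -++++++++++---.    .+*++++++++=---   =+++++..########
```

Request:
carry_out(
  moves=[
    {"turn":[0,0,0],"xyz":[-2.5,5,0],"jaw":0.5},
    {"turn":[0,0,0],"xyz":[-2.5,5,0],"jaw":0.5},
    {"turn":[0,0,0],"xyz":[-2.5,5,0],"jaw":0.5},
    {"turn":[0,0,0],"xyz":[-2.5,5,0],"jaw":0.5},
    {"turn":[0,0,0],"xyz":[-2.5,5,0],"jaw":0.5},
    {"turn":[0,0,0],"xyz":[-2,5,0],"jaw":0.5},
    {"turn":[0,0,0],"xyz":[0,0,0],"jaw":0.5},
  ],
)

```text
time_s: 63.25
tool_pos: [396.9, -369.1, 318.5]
ee_rot: [-3.139, 0.002, 0.381]
contact_force: [-0.1, 0.1, -0.9]
grip_width: 0.496
grasp_force: 0.0
```

```bash
python3 - <<'E'
from h import *
st()
c,im=shot("top");h=cv2.cvtColor(im,cv2.COLOR_BGR2HSV);g=h[...,2]
m=cv2.inRange(h,(105,60,30),(135,255,200))
ys,xs=np.nonzero(m[150:280,180:260]);print("vials",len(xs),np.round(ray(c,xs.mean()+180,ys.mean()+150,142),1))
m=cv2.inRange(h,(40,100,40),(80,255,255))
for ct in cv2.findContours(m,0,2)[0]:
    if cv2.contourArea(ct)>15:print("green",cv2.boundingRect(ct))
cs,_=shot("scene")
def show(c,z,x0,x1,y0,y1,dx,dy):
    for x in np.arange(x1,x0,-dx):
        r=""
        for y in np.arange(y1,y0,-dy):
            u,v=map(int,np.round(proj(c,[x,y,z])));r+=" .:-=+*#%@"[9-min(9,int(g[v,u])//26)] if 0<=u<512 and 0<=v<384 else "?"
        print(r)
print("z146 deck");show(c,146,420,640,-160,230,6,3.5)
E
```

```text
t 63.25 pos [ 396.9 -369.1  318.5] rpy [-3.139e+00  2.000e-03  3.810e-01] F [-0.1  0.1 -0.9] w 42.2 gf 0.0 q [-0.84 -0.04  1.52 -0.    1.66  0.35]
vials 29 [522.7 141.2 142. ]
green (131, 229, 5, 8)
green (116, 227, 12, 9)
green (87, 191, 13, 10)
green (102, 190, 6, 11)
z146 deck
###***#**********************************************************************************************####**=+*##
*#*#****************************************++********************************************************++++=.=*##
********=-+*********************************= ====**********************************+++++++=====++====-::-=.-*##
*#******=.+*****+++++++++++++======--------:. :..:=====+=============+=====+=-:--==++++++*****++....+*****+ :*##
#*******=.=-.                                 =+++++++-.   :=*************-      :=*********=:       .=***+ :*##
********=.==.                                 =***++-        .=----+++==-.         :------:..          --+=..+*#
********=.==:                                 .::::.           :::-:::::..          ::::::..:           .--  +**
********=.==:.              
[... 2661 characters left out ...]
     .=:        .-. -*
*********+.-=-.                                 .      .==                                      =:         =. +*
*********+.-=-.                                 .      .==                                      =-         =: +*
*********+.-=-.                                 .      .==                                      -=.        =: +*
*********+.-=-                                  .      .==                                      -=.       :=: +*
*********+. =-:                                 .       -=                                                .=-.+*
*********+. =-:                                 :                                    ...........::-+++++++******
```

```bash
python3 -c "
from bench import env
print(env.close_job())"
```

```text
the job is handed in; nothing more can be done
None
```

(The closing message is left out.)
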